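Stow the sample jars in the latched sample locker

TASK

Stow all the white sample jars for sea: unlock the white locker by turning the latch knob on its roof a full quarter turn clockwise, swing the door open until it stands square to the front or more, pull the tray right out and stand every jar upright on its floor. Then push the tray fully home, shut the door, and turn the latch back so that its arm points straight over the door again. Leave the flask, the measuring cylinder and the drinking bottle where they stand.

Things in the scene. Friction and masses are not known exactly. Their poses are not given: they have to be found in the camera images.
- locker: the sample locker, a white steel cabinet fixed to the bench, 250 deep, 260 wide, 118 high. Origin on the bench under the middle of its open front face; x points into the cabinet, away from the robot (it may be turned a little), y to its left, z up. The shut door is a hollow shell whose outer face is 75 mm before the origin. A pull-out tray is inside; the latch is on the roof near the front
- latch (a joint): angle of the cam latch in rad: 0 = locked (steel arm points straight forward over the door, its lip before the door's small upright tab), grows clockwise seen from above to 1.57 = fully released (arm points to the locker's left, +y). Friction 0.06 N m; it stays where left. The lip really holds the door until turned about 0.5 rad
- latch_grip (a point): middle of the latch's black bar knob, 52 long, 14 wide, 40 high, from 144 to 184 mm above the bench; this point is on the upright turning axis, 26 mm behind the locker's front face, 168 mm above the bench. Its x axis runs along the bar and turns with it; the steel arm below points along -x and reaches 61 mm from the axis, its top 26 mm below this point
- door (a joint): door angle in rad: 0 = shut, grows as the free right-hand edge swings out towards the robot and to the left, at most 1.9; 1.57 = square to the front. Light friction (0.15 N m); it stays where it is left
- door_hinge (a point): a point on the door's upright hinge axis, at the left front corner of the cabinet (locker x = 0, y = +130 mm), 96 mm above the bench
- door_handle (a point): grip point on the door handle: an upright dark steel bar, 14 mm across, 40 mm off the door's outer face near its free edge (230 mm along the door from the hinge, 115 mm before it); free at the top 123 mm above the bench, bent to the door 50 mm above the bench; this point is 96 mm above the bench. Its x axis points squarely to the door
- tray (a joint): how far the tray is pulled out, m: 0 = fully home inside, 0.175 = fully out (a stop). Friction about 1.5 N
- tray_floor (a point): middle of the tray's inner floor, 20 mm above the bench; slides with the tray, axes as the locker's. Steel tray, inside 218 long (x), 198 wide (y), walls 6 thick rising 30 above this floor. Tray home: this point is 120 mm behind the front face. The roof (underside 108, top 118 mm above the bench) covers what is behind the face. The door must be about square or more to clear the tray
- tray_handle (a point): grip point on the tray's handle: an upright dark steel bar, 14 mm across, 50 mm before the tray's front wall in the middle, free at its top 100 mm above the bench, bent to the tray 36 mm above the bench; this point is 78 mm above the bench (hidden by the door while that is shut)
- jar1_mid (a point): a squat white plastic sample jar with a white screw cap, 58 mm across and 66 mm tall (the cap, its top 18 mm, is 55 mm across), about 0.2 kg, standing upright loose on the bench; all jars are alike. This point is its centre, 33 mm above its underside; z points up out of the cap. Jars that are absent in a run read None
- jar2_mid (a point): a squat white plastic sample jar with a white screw cap, 58 mm across and 66 mm tall (the cap, its top 18 mm, is 55 mm across), about 0.2 kg, standing upright loose on the bench; all jars are alike. This point is its centre, 33 mm above its underside; z points up out of the cap. Jars that are absent in a run read None
- jar3_mid (a point): a squat white plastic sample jar with a white screw cap, 58 mm across and 66 mm tall (the cap, its top 18 mm, is 55 mm across), about 0.2 kg, standing upright loose on the bench; all jars are alike. This point is its centre, 33 mm above its underside; z points up out of the cap. Jars that are absent in a run read None
- jar4_mid (a point): a squat white plastic sample jar with a white screw cap, 58 mm across and 66 mm tall (the cap, its top 18 mm, is 55 mm across), about 0.2 kg, standing upright loose on the bench; all jars are alike. This point is its centre, 33 mm above its underside; z points up out of the cap. Jars that are absent in a run read None
- flask_base (a point): bystander: a clear conical flask, 84 mm across at the foot, 40 mm at the lip, 130 mm tall; point under its centre. Not to be disturbed
- cylinder_base (a point): bystander: a clear measuring cylinder, 38 mm across with an 80 mm foot, 215 mm tall; point under its centre. Not to be disturbed
- drinkbottle_base (a point): bystander: a green drinking bottle, 80 mm across, 190 mm tall; point under its centre. Not to be disturbed
Things that resemble listed ones, but are neither listed nor needed, are in the scene too. What is shaped like the part that bears jar4_mid but orange or red is not meant.

How it is judged:
By the outcome, as a careful person would: the job done as asked, in the order asked, and still so for the second after the job is handed in, with the robot touching nothing.
Of jar1, jar2, jar3, jar4 only 2 to 4 are there at a start; the rules pass over those that are not, and their reading is None.
At some moment in a run one of jar1, jar2, jar3, jar4 may be knocked a few centimetres aside while the robot is not near it.
Once in a run the grip may slacken for a moment while it holds something.
It also fails if it takes over 210 s, if anything falls off the work surface, if the arm or the gripper's body presses on something with over 40 N, if the wrist force passes 120 N, or if a joint passes its speed limit or range.

ROBOT

A 7-joint arm with a two-finger parallel gripper is mounted at the origin on the work surface. World frame = base frame: x ahead of the robot, y to its left, z up, the work surface at z = 0. Lengths are in m, angles in degrees, forces in N, time in s.
With the tool pointing down it reaches from about 0.425 to 0.875 m from the base axis. Payload 4.7 kg.
Tool frame: the origin (TCP) lies at the very end of the fingers, on their centre line; the grasp point (between the pads) lies 19 mm behind it; z points along the fingers, y is the line along which they close (so a half turn about z gives the same grasp; the last joint's range is limited). The gripper opens to 87 mm and grips with 3 to 60 N. Pads are 19 mm wide; open, the fingers measure 117 mm over their backs; the gripper's body (75 mm by 190 mm) begins 51 mm behind the grasp point.
Start: joints at [66.297, 18.392, -4.016, 83.108, 1.295, 78.541, -3.26], TCP at [0.27, -0.591, 0.223] pointing down, gripper open.
Joint ranges: [-163.93, 163.93], [-17.29, 119.83], [-79.2, 71.16], [3.27, 140.29], [-89.18, 269.18], [5.43, 117.66], [-154.24, 154.24]. Speed limits (degrees/s): [147.25, 147.25, 180, 180, 180, 180, 180].

INTERFACE

Orientations are given as [roll, pitch, yaw] about the fixed x, y, z axes, in that order (R = Rz(yaw) Ry(pitch) Rx(roll)).
In Python, from cell import get_obs, eyes, env gives the robot as it stands.
- The arm moves only by the tool servo_tool, never from a script. Its argument "series" is a list that holds one entry, the list of rows, each a list of 7 numbers: the shift along the tool's x, y, z in units of 300 mm (1.0 is 300 mm), then the turn, a rotation vector about the tool's x, y, z in units of pi rad (1.0 is pi rad), then the opening, from 0 (shut) to 1 (fully open). In form: [[[tx, ty, tz, wx, wy, wz, gripper], ...]]. A call has 1 to 12 rows; each row is the pose to reach, as a shift and turn from the pose commanded when the call began, along the tool's axes at that moment, turning the shorter way round; what a row does not reach only later rows make up. A row lasts 1/12 s, in which the tool goes at most 41.7 mm and 7.16 degrees, less where a joint would pass 70% of its speed; a pose out of reach is approached as far as the arm can. A call with a number of a shift or a turn outside -1 to 1 is refused whole. A call with a gripper value outside its range is refused whole. The fingers move at their own pace and stop on an object; "grip_force" is the grip in N (left out, the last holds). Time passes only in rows, so rows that repeat a pose let the fingers close. It gives the time, the measured TCP pose, the force, the opening and the grip force at its end, in the units of the state.
- get_obs(): the state, without advancing time (a new reading comes with each control period).
- eyes.read_camera(name): name is "side" or "top" or "wrist"; returns a dict with "frame" (480x640x3 uint8, red, green, blue), "depth" (480x640 float32, m along the optical axis (not along the pixel's ray), 0 where there is no reading), "fx", "fy", "cx", "cy" (pixels), "distortion" ([k1, k2, p1, p2, k3] as OpenCV has them; the pictures are not rectified), "origin" and "rotation" of the camera in the world; the wrist camera has in their place "mount" (4x4, takes a point from camera to tool coordinates, whose origin is the TCP and whose axes are the flange's). Camera axes: x right, y down, z forward; pixel columns grow to the right and rows downward; lengths in m; the calibration is good to about 2 mm. A picture is of the moment at which its call begins: read the wrist's pose just before it.
- env.sign_off(): hands the job in; it is judged then, once.
The state is a dict: "time_s": time; "qpos": joint angles; "joint_velocities": joint speeds; "effort": joint torques, N m; "tool_pos": TCP position; "tool_rot": TCP orientation; "force": force on the tool from outside, world axes, zero at the start; "wrist_torque": the same for the moment, N m; "grip_width": finger opening in m; "grasp_force": force on a finger pad.
Only numpy, scipy, OpenCV 4.12 (cv2) and the standard library are available. Lean on these libraries where they do the work, as an engineer would, in place of code of your own. Each camera call takes 0.05 s, during which the arm holds its last target. There are 200 camera calls.

## Working session

There is one attempt and no reset: what is moved stays moved. The work goes in short steps, Python scripts to look and compute and a tool call to move; the robot and the scene stay as the last step left them, time stands still between calls to the robot, and variables do not carry over. Pictures are saved under pics/ and viewed, at most 14 in all, crops included, and the job is handed in when it is done.

Besides the shell and the picture viewer there is one more tool, called as a command line: name --argument value ..., lists and objects as JSON in quotes. servo_tool: Moves the arm, as the interface text tells. Shifts and turns lie within -1 to 1; 1 stands for 300 mm of shift or pi rad of turn. Its arguments: {"type":"object","properties":{"series":{"type":"array"},"grip_force":{"type":"number"}},"required":["series"]}

```bash
ls; mkdir -p pics; cat > h.py <<'E'
import numpy as np,cv2
from scipy.spatial.transform import Rotation as R
from cell import get_obs,eyes,env
def cam(n):
    o=get_obs(); c=eyes.read_camera(n)
    if n=='wrist':
        T=np.eye(4);T[:3,:3]=R.from_euler('xyz',o['tool_rot'],degrees=True).as_matrix();T[:3,3]=o['tool_pos']
        M=T@np.array(c['mount']); c['origin']=M[:3,3];c['rotation']=M[:3,:3]
    c['K']=np.array([[c['fx'],0,c['cx']],[0,c['fy'],c['cy']],[0,0,1]])
    c['origin']=np.array(c['origin']);c['rotation']=np.array(c['rotation'])
    return c
def save(c,n): cv2.imwrite('pics/'+n,c['frame'][:,:,::-1])
def ray(c,uv):
    p=cv2.undistortPoints(np.array(uv,float).reshape(-1,1,2),c['K'],np.array(c['distortion']))[:,0]
    return np.c_[p,np.ones(len(p))]@c['rotation'].T
def onz(c,uv,z):
    d=ray(c,uv); return c['origin']+d*((z-c['origin'][2])/d[:,2])[:,None]
def cloud(c):
    h,w=c['depth'].shape; v,u=np.mgrid[:h,:w]
    d=ray(c,np.c_[u.ravel(),v.ravel()])  # depth along axis: z=1 in cam
    return (c['origin']+d*c['depth'].reshape(-1,1)).reshape(h,w,3)
def state():
    o=get_obs(); print('t',round(o['time_s'],2),'pos',np.round(o['tool_pos'],4),'rot',np.round(o['tool_rot'],2),'F',np.round(o['force'],1),'w',round(o['grip_width'],4),'q',np.round(o['qpos'],1))
E
python3 - <<'E'
from h import *
state()
for n in ['top','side']:
    c=cam(n); save(c,n+'0.png'); np.savez('/tmp/'+n,**c); print(n,c['origin'],c['rotation'].round(3).tolist(),c['fx'],c['distortion'])
E
```

```text
pics
t 0.0 pos [ 0.2694 -0.5909  0.2215] rot [-1.7989e+02  1.0000e-02  2.4510e+01] F [-0.3  1.3  0.2] w 0.0871 q [66.3 18.4 -4.  83.2  1.3 78.5 -3.3]
top [ 0.40555573 -0.11111999  1.28076584] [-171.787, -0.211, -90.597] 466.1722853677629 [-0.01872404  0.          0.          0.          0.        ]
side [0.00370203 0.75324776 0.83451227] [-124.149, 0.49, -147.51] 567.9549747721495 [0.04842808 0.         0.         0.         0.        ]
```

```bash
sed -i "s/c\['rotation'\]=np.array(c\['rotation'\])$/r=np.array(c['rotation']);c['rotation']=R.from_euler('xyz',r,degrees=True).as_matrix() if r.ndim==1 else r/" h.py
python3 - <<'E'
from h import *
c=cam('top'); P=cloud(c); print(P[240,320],P[100,100])
E
```

```text
[ 0.57998403 -0.12321469  0.00481672] [0.99765855 0.51194852 0.00113919]
```

View pics/top0.png

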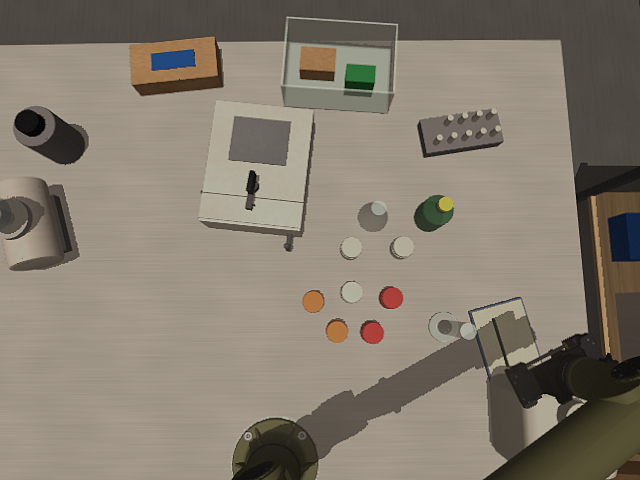

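View pics/side0.png

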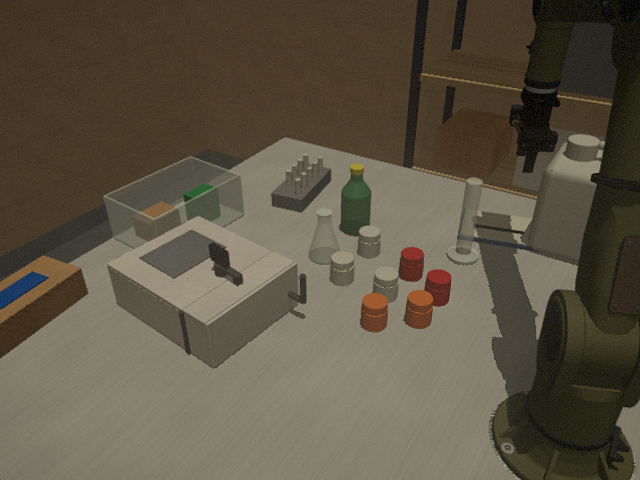

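Top view: the locker is at (257,168), its latch at (252,185) and the door handle at (289,242). The white-capped jars are at (351,248), (402,247) and (352,292). The lookalikes, orange (313,301)/(337,331) and red (391,298)/(372,332), don't fit because only white jars are meant. The flask is at (372,215), the bottle at (435,212) and the cylinder at (440,326). The side view also shows exactly three white jars.

```bash
python3 - <<'E'
from h import *
c=cam('top'); P=cloud(c); f=c['frame']; hsv=cv2.cvtColor(f,cv2.COLOR_RGB2HSV)
Z=P[:,:,2]
# jars: height 0.05-0.075
m=((Z>0.055)&(Z<0.08)&(P[:,:,0]>0.3)&(P[:,:,1]<0.0)&(P[:,:,1]>-0.5)).astype(np.uint8)
n,l,s,ce=cv2.connectedComponentsWithStats(m)
for i in range(1,n):
    if s[i,4]>100: print('jar',ce[i].round(),s[i,4],onz(c,[ce[i]],0.066)[0].round(4),f[l==i].mean(0).round(),hsv[l==i].mean(0).round())
# roof
m=((Z>0.110)&(Z<0.126)&(P[:,:,1]>-0.15)&(P[:,:,1]<0.4)&(P[:,:,0]<0.95)).astype(np.uint8)
n,l,s,ce=cv2.connectedComponentsWithStats(m); i=1+s[1:,4].argmax()
cs=max(cv2.findContours((l==i).astype(np.uint8),0,2)[0],key=cv2.contourArea)
r=cv2.minAreaRect(P[l==i][:,:2].astype(np.float32)); print('roof',s[i],r, cv2.boxPoints(r))
print('roofz',np.median(P[l==i][:,2]))
q=P[l==i][:,:2]
# knob
m=(Z>0.165)&(Z<0.2)&(P[:,:,1]>-0.15)&(P[:,:,1]<0.4)&(P[:,:,0]<0.85)&(P[:,:,0]>0.5)
v,u=np.nonzero(m); 
n,l,s,ce=cv2.connectedComponentsWithStats(m.astype(np.uint8))
for i in range(1,n):
    if s[i,4]>15: rr=cv2.minAreaRect(P[l==i][:,:2].astype(np.float32)); print('tall',ce[i],s[i,4],P[l==i].mean(0).round(4),rr,P[l==i][:,2].max())
big=cv2.resize(f[150:350,190:460],None,fx=2.9,fy=2.9,interpolation=2); cv2.imwrite('pics/crop.png',big[:,:,::-1])
# bystanders
for nm,(x,y) in dict(flasklip=(378,208),bottlecap=(446,204)).items(): print(nm,P[y,x])
print('bottlebase', onz(c,[(432,215)],0.1), 'flaskfoot',onz(c,[(373,216)],0.0),'cylfoot',onz(c,[(441,326)],0.0))
E
```

```text
jar [346.  38.] 575 [ 1.146  -0.2019  0.066 ] [86. 82. 73.] [20. 39. 86.]
jar [317.  59.] 859 [ 1.0815 -0.1209  0.066 ] [150. 112.  75.] [ 15. 128. 150.]
jar [358.  86.] 125 [ 1.0013 -0.233   0.066 ] [16. 45. 21.] [ 65. 173.  45.]
jar [336. 100.] 429 [ 0.9613 -0.171   0.066 ] [125. 125. 112.] [ 30.  27. 125.]
jar [372. 217.] 138 [ 0.6326 -0.2619  0.066 ] [111. 105.  94.] [ 19.  40. 111.]
jar [351. 247.] 344 [ 0.5525 -0.2035  0.066 ] [173. 169. 150.] [ 25.  34. 173.]
jar [403. 246.] 348 [ 0.5531 -0.3399  0.066 ] [171. 166. 148.] [ 24.  36. 171.]
jar [351. 292.] 355 [ 0.4359 -0.2017  0.066 ] [173. 171. 153.] [ 27.  31. 174.]
jar [392. 297.] 361 [ 0.4197 -0.3064  0.066 ] [165.  61.  55.] [  2. 169. 165.]
jar [312. 301.] 351 [ 0.4124 -0.1009  0.066 ] [173. 115.  63.] [ 14. 162. 173.]
jar [336. 331.] 366 [ 0.3349 -0.1619  0.066 ] [172. 114.  63.] [ 14. 162. 172.]
jar [372. 333.] 369 [ 0.3307 -0.2538  0.066 ] [167.  62.  56.] [  2. 169. 167.]
roof [  199   100   114   132 11802] ((0.7658583521842957, 0.041753754019737244), (0.26254600286483765, 0.3282037675380707), 83.36103820800781) [[ 0.58768004 -0.06966673]
 [ 0.913683   -0.10761122]
 [ 0.94403666  0.15317424]
 [ 0.6180337   0.19111873]]
roofz 0.1197260375978817
tall [250.88157895 180.89473684] 152 [0.7018 0.0443 0.1825] ((0.7031516432762146, 0.045200496912002563), (0.01497727818787098, 0.05159222334623337), 80.40165710449219) 0.18934652707625954
flasklip [ 0.64250374 -0.26883192  0.13123051]
bottlecap [ 0.63834526 -0.42368215  0.1914505 ]
bottlebase [[ 0.62923445 -0.41218441  0.1       ]] flaskfoot [[ 0.64688785 -0.27217994  0.        ]] cylfoot [[ 0.342256   -0.44845123  0.        ]]
```

View pics/crop.png

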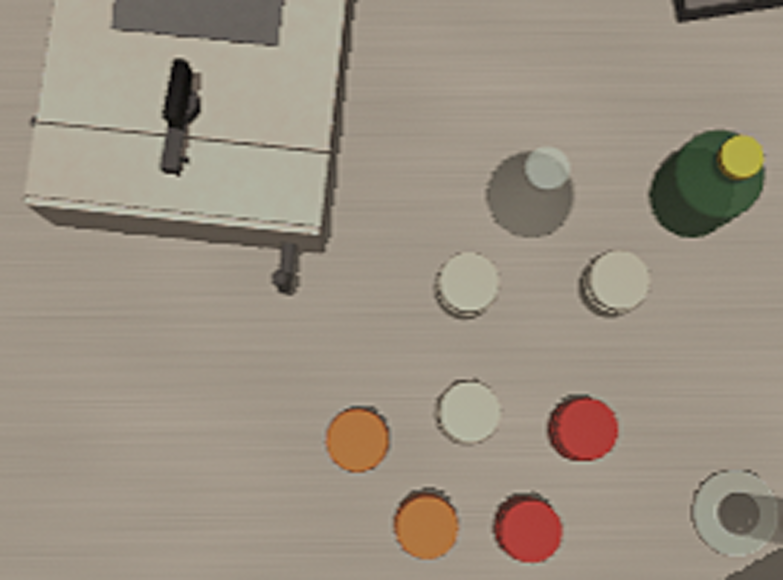

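servo_tool --series '[[[0,0,-0.27,0,0,0,1],[0,0,-0.3,0,0,0,1],[0.87,-0.53,-0.3,0,0,-0.4,1],[0.87,-0.53,-0.3,0,0,-0.4,1],[0.87,-0.53,-0.3,0,0,-0.4,1],[0.87,-0.53,-0.3,0,0,-0.4,1],[0.87,-0.53,-0.3,0,0,-0.4,1],[0.87,-0.53,-0.3,0,0,-0.4,1],[0.87,-0.53,-0.3,0,0,-0.4,1],[0.87,-0.53,-0.3,0,0,-0.4,1],[0.87,-0.53,-0.3,0,0,-0.4,1],[0.87,-0.53,-0.3,0,0,-0.4,1]]]'

```text
time_s: 1.2
tool_pos: [0.4423, -0.3365, 0.3127]
tool_rot: [180.0, 0.0, 96.7]
force: [-0.8, -0.6, 0.2]
grip_width: 0.0872
grasp_force: 0.0
```

```bash
cat >> h.py <<'E'
YAW=-6.6; O=np.array([0.678,0.050])
u=np.array([np.cos(np.radians(YAW)),np.sin(np.radians(YAW))]); v=np.array([-u[1],u[0]])
def w(x,y): return O+x*u+y*v
def loc(p): d=np.array(p)[:2]-O; return np.array([d@u,d@v])
def go(x,y,z,yaw):
    o=get_obs(); A=R.from_euler('xyz',o['tool_rot'],degrees=True); B=R.from_euler('xyz',[180,0,yaw],degrees=True)
    s=A.inv().apply(np.array([x,y,z])-o['tool_pos'])/0.3; r=(A.inv()*B).as_rotvec()/np.pi
    print('go',np.round(s,4),np.round(r,4))
E
python3 - <<'E'
from h import *
state(); go(.704,.047,.3,173.4)
E
```

```text
t 1.2 pos [ 0.4423 -0.3365  0.3127] rot [1.800e+02 2.000e-02 9.672e+01] F [-0.8 -0.6  0.2] w 0.0872 q [ 53.4   6.2 -20.6  87.8   2.2  86.3  39.5]
go [1.1676 1.016  0.0419] [-1.00e-04  1.00e-04 -4.26e-01]
```

servo_tool --series '[[[0.9,0.78,0.04,0,0,-0.426,1],[0.9,0.78,0.04,0,0,-0.426,1],[0.9,0.78,0.04,0,0,-0.426,1],[0.9,0.78,0.04,0,0,-0.426,1],[0.9,0.78,0.04,0,0,-0.426,1],[0.9,0.78,0.04,0,0,-0.426,1],[0.9,0.78,0.04,0,0,-0.426,1],[0.9,0.78,0.04,0,0,-0.426,1],[0.9,0.78,0.04,0,0,-0.426,1],[0.9,0.78,0.04,0,0,-0.426,1],[0.9,0.78,0.04,0,0,-0.426,1],[0.9,0.78,0.04,0,0,-0.426,1]]]'

```text
time_s: 2.2
tool_pos: [0.6451, -0.0443, 0.2999]
tool_rot: [180.0, -0.1, 173.0]
force: [0.2, 0.8, -0.7]
grip_width: 0.0869
grasp_force: 0.0
```

```bash
python3 - <<'E'
from h import *
state(); go(.704,.047,.3,173.4); c=cam('wrist'); save(c,'w1.png')
E
```

```text
t 2.2 pos [ 0.6451 -0.0443  0.2999] rot [ 1.7998e+02 -6.0000e-02  1.7302e+02] F [ 0.2  0.8 -0.7] w 0.0869 q [ 31.5  21.2 -40.7  75.3  13.6  88.4  75.4]
go [-0.158   0.3259 -0.0005] [ 0.0001 -0.0003 -0.0021]
```

View pics/w1.png

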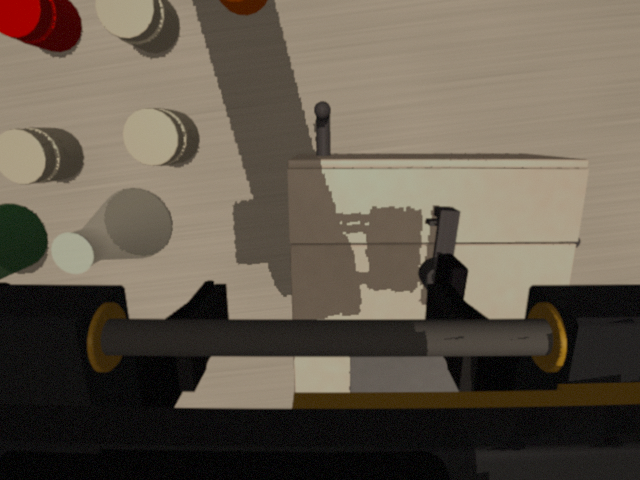

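Wrist view: door front edge runs (290,158)–(586,160), the seam runs (293,243)–(575,243), the handle top is at (322,108) and the latch arm tip is near (447,210).

```bash
python3 - <<'E'
from h import *
c=cam('wrist')
pts=[(291,166),(585,165),(293,243),(575,243)]
for p in pts:
    q=onz(c,[p],.118)[0]; print(p,q.round(4),loc(q).round(4))
q=onz(c,[(322,108)],.123)[0]; print('handle',q.round(4),loc(q).round(4),w(-.115,-.1))
q=onz(c,[(447,210)],.142)[0]; print('armtip',loc(q).round(4))
P=cloud(c); m=(P[:,:,2]>.126)&(P[:,:,2]<.2); ys,xs=np.nonzero(m[170:285,300:600]); k=P[170:285,300:600][m[170:285,300:600]]
L=np.array([loc(t) for t in k]); h=(k[:,2]>.175); print(len(k),L[h].min(0),L[h].max(0),np.median(k[h],0)) 
# front edge line angle from seam
E
```

```text
(291, 166) [ 0.5955 -0.0706  0.118 ] [-0.0681 -0.1293]
(585, 165) [0.6254 0.1798 0.118 ] [-0.0672  0.1229]
(293, 243) [ 0.6624 -0.0789  0.118 ] [-0.0007 -0.1298]
(575, 243) [0.6945 0.1732 0.118 ] [0.0022 0.1242]
handle [ 0.5527 -0.0385  0.123 ] [-0.1143 -0.1024] [ 0.55226842 -0.0361195 ]
armtip [-0.0334 -0.0019]
2183 [ 0.00088624 -0.00888837] [0.01527022 0.0062718 ] [0.68499429 0.04627311 0.18236999]
```

servo_tool --series '[[[-0.158,0.319,0,0,0,0,1],[-0.158,0.319,0,0,0,0,1],[-0.158,0.319,0,0,0,0,0.6],[-0.158,0.319,0,0,0,0,0.6],[-0.158,0.319,0.2,0,0,0,0.6],[-0.158,0.319,0.2,0,0,0,0.6],[-0.158,0.319,0.3,0,0,0,0.6],[-0.158,0.319,0.4,0,0,0,0.6],[-0.158,0.319,0.45,0,0,0,0.6],[-0.158,0.319,0.493,0,0,0,0.6],[-0.158,0.319,0.493,0,0,0,0.6],[-0.158,0.319,0.493,0,0,0,0.6]]]'

```text
time_s: 3.3
tool_pos: [0.704, 0.0431, 0.1529]
tool_rot: [-180.0, -0.0, 172.7]
force: [1.2, -0.6, 0.3]
grip_width: 0.0522
grasp_force: 0.0
```

servo_tool --series '[[[0,0,0,0,0,0,0.4],[0,0,0,0,0,0,0.25],[0,0,0,0,0,0,0.1],[0,0,0,0,0,0,0],[0,0,0,0,0,0,0],[0,0,0,0,0,0,0],[0,0,0,0,0,0,0],[0,0,0,0,0,0,0],[0,0,0,0,0,0,0],[0,0,0,0,0,0,0]]]' --grip_force 25

```text
time_s: 4.13
tool_pos: [0.7042, 0.0462, 0.1529]
tool_rot: [179.8, 0.0, 172.9]
force: [1.4, 5.5, 0.1]
grip_width: 0.0137
grasp_force: 25.0
```

servo_tool --series '[[[0,0.005,0,0,0,0.03,0],[0,0.005,0,0,0,0.06,0],[0,0.005,0,0,0,0.095,0],[0,0.005,0,0,0,0.13,0],[0,0.005,0,0,0,0.165,0],[0,0.005,0,0,0,0.2,0],[0,0.005,0,0,0,0.235,0],[0,0.005,0,0,0,0.27,0],[0,0.005,0,0,0,0.305,0],[0,0.005,0,0,0,0.34,0],[0,0.005,0,0,0,0.37,0],[0,0.005,0,0,0,0.4,0]]]'

```text
time_s: 5.13
tool_pos: [0.7046, 0.0467, 0.1529]
tool_rot: [179.9, -0.1, 100.6]
force: [1.7, 2.8, -0.8]
grip_width: 0.0144
grasp_force: 25.0
```

servo_tool --series '[[[0,0,0,0,0,0.03,0],[0,0,0,0,0,0.06,0],[0,0,0,0,0,0.085,0],[0,0,0,0,0,0.1,0],[0,0,0,0,0,0.108,0],[0,0,0,0,0,0.108,0],[0,0,0,0,0,0.108,0],[0,0,0,0,0,0.108,0]]]'

```text
time_s: 5.8
tool_pos: [0.7047, 0.0465, 0.153]
tool_rot: [179.9, -0.1, 81.5]
force: [3.2, 4.7, 0.0]
grip_width: 0.0137
grasp_force: 25.0
```

servo_tool --series '[[[0,0,0,0,0,0,0.3],[0,0,0,0,0,0,0.5],[0,0,0,0,0,0,0.5],[0,0,0,0,0,0,0.5],[0,0,-0.05,0,0,0,0.5],[0,0,-0.15,0,0,0,0.5],[0,0,-0.25,0,0,0,0.5],[0,0,-0.3,0,0,0,0.5],[0,0,-0.35,0,0,0,0.5],[0,0,-0.35,0,0,0,0.5]]]'

```text
time_s: 6.63
tool_pos: [0.7056, 0.0449, 0.2617]
tool_rot: [179.7, -0.0, 81.3]
force: [0.0, 0.5, 0.7]
grip_width: 0.0433
grasp_force: 0.0
```

```bash
sed -i 's/^YAW=.*/YAW=-6.9; O=np.array([0.6785,0.049])/' h.py; python3 - <<'E'
from h import *
state(); go(.5526,-.037,.255,173.1)
E
```

```text
t 6.63 pos [0.7056 0.0449 0.2617] rot [ 1.7967e+02 -3.0000e-02  8.1310e+01] F [0.  0.5 0.7] w 0.0433 q [ 10.1  26.2 -23.6  69.9  10.3  85.6 -20.8]
go [-0.347  -0.4629  0.0196] [ 0.0016  0.0013 -0.5099]
```

servo_tool --series '[[[-0.347,-0.463,0.02,0.001,0.001,-0.51,0.5],[-0.347,-0.463,0.02,0.001,0.001,-0.51,0.5],[-0.347,-0.463,0.02,0.001,0.001,-0.51,0.5],[-0.347,-0.463,0.02,0.001,0.001,-0.51,0.5],[-0.347,-0.463,0.02,0.001,0.001,-0.51,0.5],[-0.347,-0.463,0.02,0.001,0.001,-0.51,0.5],[-0.347,-0.463,0.02,0.001,0.001,-0.51,0.5],[-0.347,-0.463,0.02,0.001,0.001,-0.51,0.5],[-0.347,-0.463,0.02,0.001,0.001,-0.51,0.5],[-0.347,-0.463,0.02,0.001,0.001,-0.51,0.5],[-0.347,-0.463,0.02,0.001,0.001,-0.51,0.5],[-0.347,-0.463,0.02,0.001,0.001,-0.51,0.5]]]'

```text
time_s: 7.63
tool_pos: [0.5504, -0.0372, 0.2503]
tool_rot: [-179.9, -0.3, 167.6]
force: [-0.2, -0.4, -0.4]
grip_width: 0.0439
grasp_force: 0.0
```

```bash
python3 - <<'E'
from h import *
state(); go(.5526,-.037,.255,173.1)
c=cam('wrist'); save(c,'w2.png'); P=cloud(c)
m=(P[:,:,2]>.10)&(P[:,:,2]<.135); L=(P[:,:,:2]-O); X=L@u; Y=L@v
m&=(X<-.085)&(X>-.16)&(Y<0)&(Y>-.2); print(m.sum(), np.median(P[m],0) if m.any() else None)
m2=(P[:,:,2]>.126)&(X>-.15)&(X<.1)&(abs(Y)<.13)&(P[:,:,2]<.19); print('hi', m2.sum(), np.c_[X[m2],Y[m2],P[m2][:,2]][::max(1,m2.sum()//12)].round(3))
E
```

```text
t 7.63 pos [ 0.5504 -0.0372  0.2503] rot [-179.95   -0.33  167.6 ] F [-0.2 -0.4 -0.4] w 0.0439 q [ 29.1   7.8 -30.7  93.8   4.   79.9  75.5]
go [-0.0069  0.0023 -0.0157] [-0.0002 -0.0019 -0.0305]
329 [ 0.55093516 -0.03788351  0.11927551]
hi 0 []
```

View pics/w2.png

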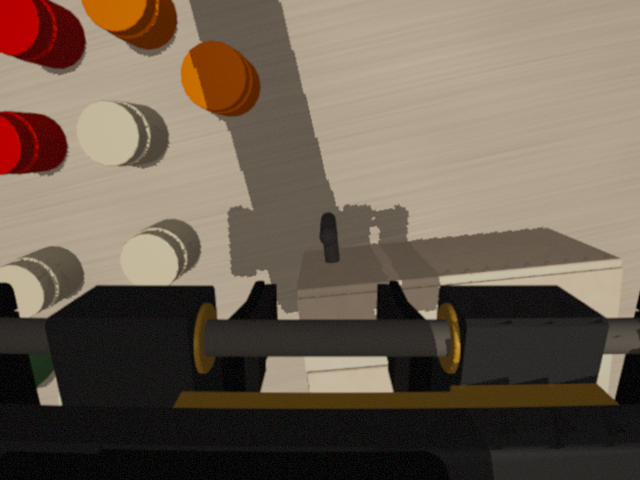

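The handle top at (328,218) is centred between the fingers. I'll lower onto it.

servo_tool --series '[[[-0.005,-0.002,0,0,0,-0.03,0.5],[-0.005,-0.002,0.1,0,0,-0.03,0.5],[-0.005,-0.002,0.2,0,0,-0.03,0.5],[-0.005,-0.002,0.3,0,0,-0.03,0.5],[-0.005,-0.002,0.4,0,0,-0.03,0.5],[-0.005,-0.002,0.47,0,0,-0.03,0.5],[-0.005,-0.002,0.53,0,0,-0.03,0.5],[-0.005,-0.002,0.57,0,0,-0.03,0.5],[-0.005,-0.002,0.57,0,0,-0.03,0.5],[-0.005,-0.002,0.57,0,0,-0.03,0.2],[-0.005,-0.002,0.57,0,0,-0.03,0],[-0.005,-0.002,0.57,0,0,-0.03,0]]]' --grip_force 20

```text
time_s: 8.68
tool_pos: [0.553, -0.0375, 0.0821]
tool_rot: [180.0, -0.1, 172.7]
force: [-0.0, 0.2, -0.1]
grip_width: 0.0305
grasp_force: 0.0
```

servo_tool --series '[[[0,0,0,0,0,0,0],[0,0,0,0,0,0,0],[0,0,0,0,0,0,0],[0,0,0,0,0,0,0],[0,0,0,0,0,0,0]]]'

```text
time_s: 9.1
tool_pos: [0.5526, -0.0366, 0.0814]
tool_rot: [179.9, -0.1, 172.7]
force: [0.5, 1.9, 4.2]
grip_width: 0.013
grasp_force: 20.0
```

```bash
python3 - <<'E'
from h import *
state(); o=get_obs(); H=w(0,.13)
A=R.from_euler('xyz',o['tool_rot'],degrees=True); p0=np.array(o['tool_pos']); d=p0[:2]-H; print('hinge',H,'r',np.linalg.norm(d),np.degrees(np.arctan2(*d[::-1])))
for a in range(0,101,4):
    r=R.from_euler('z',-a,degrees=True); t=r.apply([*d,0]); t[:2]+=H; t[2]=p0[2]
    print(a,(A.inv().apply(t-p0)/.3).round(3).tolist()[:2],round(a/180,3),t[:2].round(3))
E
```

```text
t 9.1 pos [ 0.5526 -0.0366  0.0814] rot [ 1.7995e+02 -1.4000e-01  1.7271e+02] F [0.5 1.9 4.2] w 0.013 q [ 27.8  15.9 -30.4 105.4   9.   61.2  76.7]
hinge [0.69411779 0.17805845] r 0.25715823357770196 -123.39223066104655
0 [-0.0, -0.0] 0.0 [ 0.553 -0.037]
4 [0.053, 0.028] 0.022 [ 0.538 -0.026]
8 [0.103, 0.06] 0.044 [ 0.524 -0.015]
12 [0.152, 0.095] 0.067 [ 0.511 -0.003]
16 [0.198, 0.134] 0.089 [0.499 0.011]
20 [0.241, 0.175] 0.111 [0.488 0.025]
24 [0.28, 0.22] 0.133 [0.477 0.039]
28 [0.317, 0.267] 0.156 [0.468 0.055]
32 [0.351, 0.317] 0.178 [0.46  0.071]
36 [0.38, 0.369] 0.2 [0.453 0.088]
40 [0.407, 0.423] 0.222 [0.448 0.105]
44 [0.429, 0.478] 0.244 [0.443 0.122]
48 [0.447, 0.535] 0.267 [0.44 0.14]
52 [0.462, 0.593] 0.289 [0.438 0.157]
56 [0.472, 0.652] 0.311 [0.437 0.175]
60 [0.478, 0.712] 0.333 [0.437 0.193]
64 [0.48, 0.771] 0.356 [0.439 0.211]
68 [0.478, 0.831] 0.378 [0.442 0.229]
72 [0.471, 0.891] 0.4 [0.446 0.246]
76 [0.461, 0.95] 0.422 [0.452 0.263]
80 [0.446, 1.008] 0.444 [0.458 0.28 ]
84 [0.428, 1.064] 0.467 [0.466 0.296]
88 [0.405, 1.12] 0.489 [0.475 0.312]
92 [0.379, 1.174] 0.511 [0.484 0.327]
96 [0.349, 1.225] 0.533 [0.495 0.341]
100 [0.315, 1.275] 0.556 [0.507 0.355]
```

servo_tool --series '[[[0.053,0.028,0,0,0,0.022,0],[0.103,0.06,0,0,0,0.044,0],[0.152,0.095,0,0,0,0.067,0],[0.198,0.134,0,0,0,0.089,0],[0.241,0.175,0,0,0,0.111,0],[0.28,0.22,0,0,0,0.133,0],[0.317,0.267,0,0,0,0.156,0],[0.351,0.317,0,0,0,0.178,0],[0.38,0.369,0,0,0,0.2,0],[0.407,0.423,0,0,0,0.222,0],[0.429,0.478,0,0,0,0.244,0],[0.447,0.535,0,0,0,0.267,0]]]'

```text
time_s: 10.1
tool_pos: [0.4397, 0.1387, 0.0814]
tool_rot: [-179.9, -0.0, 124.4]
force: [2.0, 0.3, -1.0]
grip_width: 0.0134
grasp_force: 20.0
```

servo_tool --series '[[[0.053,0.028,0,0,0,0.022,0],[0.103,0.06,0,0,0,0.044,0],[0.152,0.095,0,0,0,0.067,0],[0.198,0.134,0,0,0,0.089,0],[0.241,0.175,0,0,0,0.111,0],[0.28,0.22,0,0,0,0.133,0],[0.317,0.267,0,0,0,0.156,0],[0.351,0.317,0,0,0,0.178,0],[0.38,0.369,0,0,0,0.2,0],[0.407,0.423,0,0,0,0.222,0],[0.429,0.478,0,0,0,0.244,0],[0.447,0.535,0,0,0,0.267,0]]]'

```text
time_s: 11.1
tool_pos: [0.4949, 0.3416, 0.0814]
tool_rot: [-179.8, 0.0, 76.4]
force: [-1.6, 0.6, 5.9]
grip_width: 0.0128
grasp_force: 20.0
```

servo_tool --series '[[[0.053,0.028,0,0,0,0.022,0],[0.053,0.028,0,0,0,0.022,0],[0.053,0.028,0,0,0,0.022,0.3],[0.053,0.028,0,0,0,0.022,0.5],[0.053,0.028,0,0,0,0.022,0.5],[0.053,0.028,-0.05,0,0,0.022,0.5],[0.053,0.028,-0.15,0,0,0.022,0.5],[0.053,0.028,-0.25,0,0,0.022,0.5],[0.053,0.028,-0.35,0,0,0.022,0.5],[0.053,0.028,-0.45,0,0,0.022,0.5],[0.053,0.028,-0.5,0,0,0.022,0.5]]]'

```text
time_s: 12.02
tool_pos: [0.5086, 0.3535, 0.235]
tool_rot: [180.0, -0.1, 72.6]
force: [-0.0, -0.1, 0.1]
grip_width: 0.0432
grasp_force: 0.0
```

```bash
python3 - <<'E'
from h import *
state(); print(w(-.045,0)); go(*w(-.045,0),.22,173.1); c=cam('top'); save(c,'top2.png')
E
```

```text
t 12.02 pos [0.5086 0.3535 0.235 ] rot [ 1.800e+02 -1.200e-01  7.257e+01] F [-0.  -0.1  0.1] w 0.0432 q [ -8.7  17.5 -35.4  85.8  10.2  79.8 -62.1]
[0.63382592 0.05440616]
go [-0.8261  0.6969  0.0484] [ 6.000e-04 -5.000e-04 -5.585e-01]
```

View pics/top2.png

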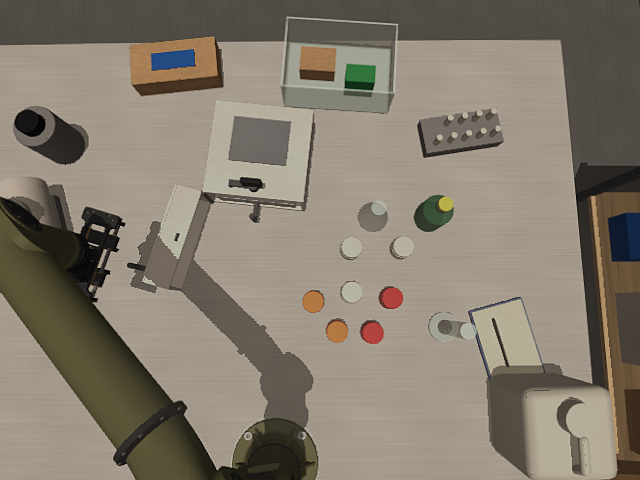

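The door stands open past square (leaf at (172,237)), the latch arm points left, the tray handle shows at (255,215) and the jars haven't moved. Next is the tray handle.

servo_tool --series '[[[-0.826,0.697,0.05,0,0,-0.558,0.5],[-0.826,0.697,0.05,0,0,-0.558,0.5],[-0.826,0.697,0.05,0,0,-0.558,0.5],[-0.826,0.697,0.05,0,0,-0.558,0.5],[-0.826,0.697,0.05,0,0,-0.558,0.5],[-0.826,0.697,0.05,0,0,-0.558,0.5],[-0.826,0.697,0.05,0,0,-0.558,0.5],[-0.826,0.697,0.05,0,0,-0.558,0.5],[-0.826,0.697,0.05,0,0,-0.558,0.5],[-0.826,0.697,0.05,0,0,-0.558,0.5],[-0.826,0.697,0.05,0,0,-0.558,0.5],[-0.826,0.697,0.05,0,0,-0.558,0.5]]]'

```text
time_s: 13.07
tool_pos: [0.6321, 0.0533, 0.2142]
tool_rot: [-179.9, -0.3, 156.5]
force: [0.6, 0.5, -1.0]
grip_width: 0.0433
grasp_force: 0.0
```

```bash
python3 - <<'E'
from h import *
state(); c=cam('wrist'); P=cloud(c); L=P[:,:,:2]-O; X=L@u; Y=L@v
m=(P[:,:,2]>.085)&(P[:,:,2]<.107)&(X<-.015)&(X>-.09)&(abs(Y)<.05); print(m.sum(), np.median(P[m],0), X[m].min(),X[m].max(),np.median(Y[m]))
go(*w(-.045,0),.22,173.1)
c=cam('top');P=cloud(c); L=P[:,:,:2]-O; X=L@u; Y=L@v
m=(P[:,:,2]>.075)&(P[:,:,2]<.112)&(X<-.02)&(X>-.09)&(abs(Y)<.05); print(m.sum(), np.median(P[m],0), X[m].min() if m.any() else 0)
E
```

```text
t 13.07 pos [0.6321 0.0533 0.2142] rot [-179.86   -0.3   156.46] F [ 0.6  0.5 -1. ] w 0.0433 q [ 22.5  21.  -38.2  84.8  13.   79.   50. ]
317 [0.63272001 0.05363668 0.09673239] -0.05137185742722399 -0.03786424688290106 -0.0009145512070767896
go [-0.0039  0.0051 -0.0195] [-0.0006 -0.0017 -0.0906]
0 [nan nan nan] 0
  return _methods._mean(a, axis=axis, dtype=dtype,
  ret = um.true_divide(
```

servo_tool --series '[[[-0.004,0.002,0,0,0,-0.04,0.5],[-0.004,0.002,0,0,0,-0.08,0.5],[-0.004,0.002,0.1,0,0,-0.092,0.5],[-0.004,0.002,0.2,0,0,-0.092,0.5],[-0.004,0.002,0.3,0,0,-0.092,0.5],[-0.004,0.002,0.4,0,0,-0.092,0.5],[-0.004,0.002,0.46,0,0,-0.092,0.5],[-0.004,0.002,0.5,0,0,-0.092,0.5],[-0.004,0.002,0.5,0,0,-0.092,0.5],[-0.004,0.002,0.5,0,0,-0.092,0.2],[-0.004,0.002,0.5,0,0,-0.092,0],[-0.004,0.002,0.5,0,0,-0.092,0]]]' --grip_force 25

```text
time_s: 14.17
tool_pos: [0.6351, 0.0552, 0.0673]
tool_rot: [180.0, -0.0, 172.7]
force: [0.6, -0.3, -0.3]
grip_width: 0.0306
grasp_force: 0.0
```

servo_tool --series '[[[0,0,0,0,0,0,0],[0,0,0,0,0,0,0],[0,0,0,0,0,0,0],[0,0,0,0,0,0,0],[0,0,0,0,0,0,0]]]'

```text
time_s: 14.58
tool_pos: [0.6343, 0.0545, 0.0662]
tool_rot: [-180.0, -0.2, 172.7]
force: [-1.1, -0.3, 4.9]
grip_width: 0.013
grasp_force: 25.0
```

servo_tool --series '[[[0.03,0,0,0,0,0,0],[0.08,0,0,0,0,0,0],[0.14,0,0,0,0,0,0],[0.2,0,0,0,0,0,0],[0.26,0,0,0,0,0,0],[0.32,0,0,0,0,0,0],[0.38,0,0,0,0,0,0],[0.44,0,0,0,0,0,0],[0.49,0,0,0,0,0,0],[0.54,0,0,0,0,0,0],[0.57,0,0,0,0,0,0],[0.59,0,0,0,0,0,0]]]'

```text
time_s: 15.58
tool_pos: [0.4603, 0.0749, 0.0664]
tool_rot: [-179.9, 0.3, 172.7]
force: [20.5, -6.2, -18.4]
grip_width: 0.0137
grasp_force: 25.0
```

servo_tool --series '[[[0,0,0,0,0,0,0],[0,0,0,0,0,0,0],[0,0,0,0,0,0,0.3],[0,0,0,0,0,0,0.5],[0,0,0,0,0,0,0.5],[0,0,-0.05,0,0,0,0.5],[0,0,-0.15,0,0,0,0.5],[0,0,-0.25,0,0,0,0.5],[0,0,-0.35,0,0,0,0.5],[0,0,-0.45,0,0,0,0.5],[0,0,-0.5,0,0,0,0.5]]]'

```text
time_s: 16.5
tool_pos: [0.4596, 0.0784, 0.2192]
tool_rot: [180.0, -0.0, 172.8]
force: [0.6, 0.1, 0.4]
grip_width: 0.0434
grasp_force: 0.0
```

```bash
cat >> h.py <<'E'
def jars(c,name=None):
    P=cloud(c); f=c['frame']; hsv=cv2.cvtColor(f,cv2.COLOR_RGB2HSV); Z=P[:,:,2]
    m=((Z>.05)&(Z<.1)&(P[:,:,0]>.3)&(P[:,:,0]<.75)&(P[:,:,1]<.25)&(P[:,:,1]>-.5)&(hsv[:,:,1]<70)&(hsv[:,:,2]>145)).astype(np.uint8)
    n,l,s,ce=cv2.connectedComponentsWithStats(m)
    for i in range(1,n):
        if s[i,4]>200:
            zz=np.median(Z[l==i]); h=.066 if zz<.076 else .086; q=onz(c,[ce[i]],h)[0]
            print('jar',ce[i].round(),s[i,4],round(float(zz),3),q.round(4),'loc',loc(q).round(4))
E
python3 - <<'E'
from h import *
state(); c=cam('top'); save(c,'top3.png'); jars(c); go(.4359+.117,-.203,.22,173.1)
P=cloud(c); L=P[:,:,:2]-O; X=L@u; Y=L@v
m=(P[:,:,2]>.04)&(P[:,:,2]<.06)&(X<-.05)&(X>-.24)&(abs(Y)<.12); print('tray rim',X[m].min(),Y[m].min(),Y[m].max())
E
```

```text
t 16.5 pos [0.4596 0.0784 0.2192] rot [179.97  -0.   172.82] F [0.6 0.1 0.4] w 0.0434 q [ 33.4  -3.3 -44.1 107.   -2.4  75.4  72.8]
jar [351. 247.] 326 0.067 [ 0.5534 -0.2044  0.066 ] loc [-0.0938 -0.2666]
jar [403. 246.] 326 0.068 [ 0.5534 -0.3411  0.066 ] loc [-0.0773 -0.4023]
jar [351. 292.] 340 0.067 [ 0.4355 -0.2026  0.066 ] loc [-0.211 -0.279]
go [-0.4221 -0.8923  0.0034] [ 0.0002  0.0009 -0.0016]
tray rim -0.17038758750245642 -0.10403164346759868 0.10414900590440553
```

servo_tool --series '[[[-0.423,-0.895,0,0,0,0,1],[-0.423,-0.895,0,0,0,0,1],[-0.423,-0.895,0,0,0,0,1],[-0.423,-0.895,0,0,0,0,1],[-0.423,-0.895,0,0,0,0,1],[-0.423,-0.895,0,0,0,0,1],[-0.423,-0.895,0,0,0,0,1],[-0.423,-0.895,0,0,0,0,1],[-0.423,-0.895,0,0,0,0,1],[-0.423,-0.895,0,0,0,0,1],[-0.423,-0.895,0,0,0,0,1]]]'

```text
time_s: 17.47
tool_pos: [0.5507, -0.2024, 0.2151]
tool_rot: [179.9, -0.3, 172.9]
force: [0.2, 0.4, -0.3]
grip_width: 0.0868
grasp_force: 0.0
```

```bash
python3 - <<'E'
from h import *
state(); c=cam('wrist'); jars(c); c=cam('top'); jars(c); go(.5530,-.2040,.02,173.1)
E
```

```text
t 17.47 pos [ 0.5507 -0.2024  0.2151] rot [179.91  -0.27 172.93] F [ 0.2  0.4 -0.3] w 0.0868 q [ 44.5  13.5 -31.5  91.9   7.1  76.8  95.1]
jar [157. 253.] 3226 0.065 [ 0.5538 -0.3429  0.066 ] loc [-0.0767 -0.4041]
go [-0.01   -0.0036  0.6524] [ 0.0001 -0.0012 -0.0009]
```

servo_tool --series '[[[-0.008,-0.004,0.1,0,0,0,1],[-0.008,-0.004,0.2,0,0,0,1],[-0.008,-0.004,0.3,0,0,0,1],[-0.008,-0.004,0.4,0,0,0,1],[-0.008,-0.004,0.5,0,0,0,1],[-0.008,-0.004,0.58,0,0,0,1],[-0.008,-0.004,0.63,0,0,0,1],[-0.008,-0.004,0.655,0,0,0,1],[-0.008,-0.004,0.655,0,0,0,1],[-0.008,-0.004,0.655,0,0,0,1],[-0.008,-0.004,0.655,0,0,0,0.7],[-0.008,-0.004,0.655,0,0,0,0.5]]]' --grip_force 20

```text
time_s: 18.57
tool_pos: [0.5535, -0.2067, 0.0207]
tool_rot: [-180.0, -0.1, 172.8]
force: [-0.4, -0.3, -0.4]
grip_width: 0.0802
grasp_force: 0.0
```

servo_tool --series '[[[0,0,0,0,0,0,0.4],[0,0,0,0,0,0,0.4],[0,0,0,0,0,0,0.4],[0,0,0,0,0,0,0.4],[0,0,0,0,0,0,0.4]]]'

```text
time_s: 18.98
tool_pos: [0.5526, -0.2062, 0.0195]
tool_rot: [180.0, -0.2, 172.8]
force: [-0.2, 1.1, 3.9]
grip_width: 0.0579
grasp_force: 20.0
```

servo_tool --series '[[[0,0,-0.05,0,0,0,0.4],[0,0,-0.13,0,0,0,0.4],[0,0,-0.23,0,0,0,0.4],[0,0,-0.33,0,0,0,0.4],[0,0,-0.42,0,0,0,0.4],[0,0,-0.45,0,0,0,0.4]]]' --grip_force 30

```text
time_s: 19.48
tool_pos: [0.5547, -0.2073, 0.1579]
tool_rot: [-179.9, 0.1, 172.7]
force: [0.7, -0.2, -1.7]
grip_width: 0.0572
grasp_force: 30.0
```

```bash
python3 - <<'E'
from h import *
state(); go(*w(-.107,-.066),.155,83.1); c=cam('top'); jars(c)
E
```

```text
t 19.48 pos [ 0.5547 -0.2073  0.1579] rot [-1.7989e+02  9.0000e-02  1.7275e+02] F [ 0.7 -0.2 -1.7] w 0.0572 q [ 44.3  16.1 -31.1  95.7   8.9  70.5  93.9]
go [0.0537 0.6775 0.0083] [-1.00e-04  9.00e-04  4.98e-01]
```

servo_tool --series '[[[0.005,0.05,0,0,0,0.03,0.4],[0.01,0.11,0,0,0,0.065,0.4],[0.016,0.18,0,0,0,0.1,0.4],[0.02,0.25,0,0,0,0.14,0.4],[0.025,0.32,0,0,0,0.18,0.4],[0.03,0.39,0,0,0,0.22,0.4],[0.035,0.46,0,0,0,0.26,0.4],[0.04,0.53,0,0,0,0.3,0.4],[0.045,0.59,0,0,0,0.34,0.4],[0.05,0.64,0,0,0,0.38,0.4],[0.053,0.67,0,0,0,0.42,0.4],[0.054,0.678,0,0,0,0.455,0.4]]]'

```text
time_s: 20.53
tool_pos: [0.5609, -0.0, 0.1515]
tool_rot: [-179.6, -0.1, 90.7]
force: [-0.4, -0.1, -3.0]
grip_width: 0.0572
grasp_force: 30.0
```

```bash
python3 - <<'E'
from h import *
state(); go(*w(-.107,-.066),.041,83.1)
E
```

```text
t 20.53 pos [ 0.5609 -0.      0.1515] rot [-1.7957e+02 -1.2000e-01  9.0700e+01] F [-0.4 -0.1 -3. ] w 0.0572 q [ 22.7  12.6 -28.7 100.1   6.3  69.3  -6.9]
go [-0.013   0.0141  0.3683] [-0.0024 -0.0005  0.0422]
```

servo_tool --series '[[[0,0,0.1,0,0,0.042,0.4],[0,0,0.1,0,0,0.042,0.4],[0,0,0.1,0,0,0.042,0.4],[0,0,0.1,0,0,0.042,0.4],[0,0,0.1,0,0,0.042,0.4]]]'

```text
time_s: 20.95
tool_pos: [0.5627, -0.0029, 0.1246]
tool_rot: [-179.8, -0.0, 83.4]
force: [0.3, 0.5, -2.3]
grip_width: 0.0575
grasp_force: 30.0
```

```bash
python3 - <<'E'
from h import *
state(); go(*w(-.107,-.066),.041,83.1)
E
```

```text
t 20.95 pos [ 0.5627 -0.0029  0.1246] rot [-1.7982e+02 -2.0000e-02  8.3390e+01] F [ 0.3  0.5 -2.3] w 0.0575 q [ 21.9  13.9 -27.6 101.8   7.   66.1 -14.5]
go [-0.0018  0.0068  0.2785] [-0.001  -0.0001  0.0016]
```

servo_tool --series '[[[-0.002,0.007,0.05,0,0,0,0.4],[-0.002,0.007,0.1,0,0,0,0.4],[-0.002,0.007,0.16,0,0,0,0.4],[-0.002,0.007,0.21,0,0,0,0.4],[-0.002,0.007,0.25,0,0,0,0.4],[-0.002,0.007,0.27,0,0,0,0.4],[-0.002,0.007,0.28,0,0,0,0.4],[-0.002,0.007,0.28,0,0,0,0.4],[-0.002,0.007,0.28,0,0,0,0.4]]]'

```text
time_s: 21.7
tool_pos: [0.5648, -0.0035, 0.041]
tool_rot: [-179.9, -0.0, 83.3]
force: [0.9, 0.3, -2.7]
grip_width: 0.0573
grasp_force: 30.0
```

servo_tool --series '[[[0,0,0,0,0,0,0.72],[0,0,0,0,0,0,0.78],[0,0,0,0,0,0,0.78],[0,0,0,0,0,0,0.78],[0,0,-0.05,0,0,0,0.78],[0,0,-0.15,0,0,0,0.78],[0,0,-0.25,0,0,0,0.78],[0,0,-0.35,0,0,0,0.78],[0,0,-0.45,0,0,0,0.78],[0,0,-0.55,0,0,0,0.78]]]'

```text
time_s: 22.53
tool_pos: [0.5645, -0.0035, 0.207]
tool_rot: [-179.8, -0.0, 83.3]
force: [1.2, -0.2, 0.4]
grip_width: 0.0677
grasp_force: 0.0
```

```bash
python3 - <<'E'
from h import *
state(); c=cam('top'); jars(c); save(c,'top4.png'); c=cam('wrist'); jars(c); go(.5536,-.342,.215,173.1)
E
```

```text
t 22.53 pos [ 0.5645 -0.0035  0.207 ] rot [-1.7983e+02 -1.0000e-02  8.3310e+01] F [ 1.2 -0.2  0.4] w 0.0677 q [ 22.6  10.4 -28.   95.9   5.   75.1 -13. ]
jar [403. 246.] 325 0.067 [ 0.5536 -0.3411  0.066 ] loc [-0.0771 -0.4023]
jar [351. 292.] 339 0.067 [ 0.4357 -0.2026  0.066 ] loc [-0.2109 -0.279 ]
go [-1.1271  0.084  -0.0123] [ 0.0019  0.0016 -0.4989]
```

View pics/top4.png

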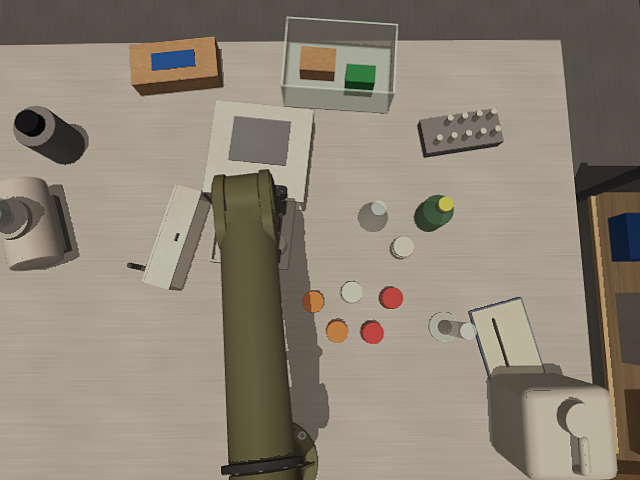

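Top view: jar 1 is lifted out (the arm hides the tray). The other two jars still stand at (403,246) and (351,292).

servo_tool --series '[[[-0.98,0.07,-0.02,0,0,-0.5,1],[-0.98,0.07,-0.02,0,0,-0.5,1],[-0.98,0.07,-0.02,0,0,-0.5,1],[-0.98,0.07,-0.02,0,0,-0.5,1],[-0.98,0.07,-0.02,0,0,-0.5,1],[-0.98,0.07,-0.02,0,0,-0.5,1],[-0.98,0.07,-0.02,0,0,-0.5,1],[-0.98,0.07,-0.02,0,0,-0.5,1],[-0.98,0.07,-0.02,0,0,-0.5,1],[-0.98,0.07,-0.02,0,0,-0.5,1],[-0.98,0.07,-0.02,0,0,-0.5,1],[-0.98,0.07,-0.02,0,0,-0.5,1]]]'

```text
time_s: 23.63
tool_pos: [0.5509, -0.2981, 0.2102]
tool_rot: [180.0, -0.3, 167.0]
force: [0.1, -0.2, 0.6]
grip_width: 0.0867
grasp_force: 0.0
```

```bash
python3 - <<'E'
from h import *
state(); c=cam('top'); jars(c); go(.5536,-.342,.2,173.1)
E
```

```text
t 23.63 pos [ 0.5509 -0.2981  0.2102] rot [179.99  -0.26 166.99] F [ 0.1 -0.2  0.6] w 0.0867 q [ 47.4  18.  -26.6  86.7   8.2  77.4  97. ]
jar [274. 242.] 357 0.087 [ 0.5636 -0.0038  0.086 ] loc [-0.1078 -0.0662]
jar [350. 291.] 299 0.067 [ 0.4366 -0.1999  0.066 ] loc [-0.2102 -0.2762]
go [-0.0411 -0.1408  0.0337] [ 0.0001 -0.0015 -0.0321]
```

servo_tool --series '[[[-0.04,-0.14,0.03,0,0,-0.034,1],[-0.04,-0.14,0.03,0,0,-0.034,1],[-0.04,-0.14,0.03,0,0,-0.034,1],[-0.04,-0.14,0.03,0,0,-0.034,1],[-0.04,-0.14,0.03,0,0,-0.034,1],[-0.04,-0.14,0.03,0,0,-0.034,1]]]'

```text
time_s: 24.18
tool_pos: [0.5537, -0.3403, 0.2022]
tool_rot: [180.0, -0.2, 172.8]
force: [-0.4, 0.3, -0.7]
grip_width: 0.0871
grasp_force: 0.0
```

```bash
python3 - <<'E'
from h import *
state(); go(.5536,-.342,.0195,173.1); c=cam('wrist'); save(c,'w3.png');jars(c)
E
```

```text
t 24.18 pos [ 0.5537 -0.3403  0.2022] rot [179.97  -0.19 172.83] F [-0.4  0.3 -0.7] w 0.0871 q [ 49.4  21.1 -26.2  83.9   9.4  77.4 105.5]
go [-0.0025 -0.0059  0.6091] [ 0.0002 -0.001  -0.0015]
jar [500.  45.] 4907 0.065 [ 0.4369 -0.206   0.066 ] loc [-0.2092 -0.2822]
```

View pics/w3.png

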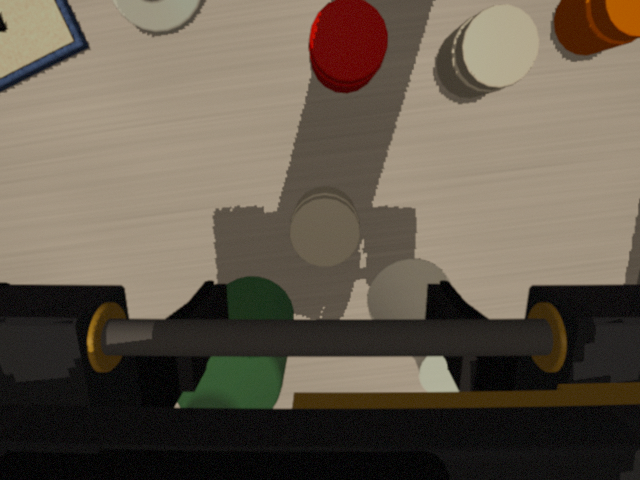

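The jar cap at (324,231) sits centred between the fingers. The bottle (240,340) and flask (410,290) stay clear on the far side.

servo_tool --series '[[[0,-0.005,0.1,0,0,0,1],[0,-0.005,0.2,0,0,0,1],[0,-0.005,0.3,0,0,0,1],[0,-0.005,0.4,0,0,0,1],[0,-0.005,0.48,0,0,0,1],[0,-0.005,0.54,0,0,0,1],[0,-0.005,0.59,0,0,0,1],[0,-0.005,0.608,0,0,0,1],[0,-0.005,0.608,0,0,0,1],[0,-0.005,0.608,0,0,0,1],[0,-0.005,0.608,0,0,0,0.7],[0,-0.005,0.608,0,0,0,0.5]]]' --grip_force 20

```text
time_s: 25.23
tool_pos: [0.5533, -0.3436, 0.0212]
tool_rot: [-179.9, -0.1, 172.8]
force: [1.0, 0.3, 0.7]
grip_width: 0.0802
grasp_force: 0.0
```

servo_tool --series '[[[0,0,0,0,0,0,0.4],[0,0,0,0,0,0,0.4],[0,0,0,0,0,0,0.4],[0,0,0,0,0,0,0.4],[0,0,0,0,0,0,0.4]]]'

```text
time_s: 25.65
tool_pos: [0.5524, -0.343, 0.0199]
tool_rot: [180.0, -0.2, 172.8]
force: [-0.5, 0.5, 1.5]
grip_width: 0.0576
grasp_force: 20.0
```

servo_tool --series '[[[0,0,-0.05,0,0,0,0.4],[0,0,-0.13,0,0,0,0.4],[0,0,-0.23,0,0,0,0.4],[0,0,-0.33,0,0,0,0.4],[0,0,-0.42,0,0,0,0.4],[0,0,-0.45,0,0,0,0.4],[0,0,-0.45,0,0,0,0.4]]]' --grip_force 30

```text
time_s: 26.23
tool_pos: [0.5542, -0.344, 0.1572]
tool_rot: [-179.9, 0.0, 172.8]
force: [0.8, -0.1, -2.0]
grip_width: 0.0576
grasp_force: 30.0
```

```bash
python3 - <<'E'
from h import *
state(); go(*w(-.107,0),.155,83.1); c=cam('top'); jars(c)
E
```

```text
t 26.23 pos [ 0.5542 -0.344   0.1572] rot [-1.7987e+02  4.0000e-02  1.7277e+02] F [ 0.8 -0.1 -2. ] w 0.0576 q [ 49.5  22.7 -25.9  87.   10.3  72.5 105. ]
go [0.1106 1.3496 0.0043] [-4.000e-04  7.000e-04  4.982e-01]
jar [274. 243.] 359 0.087 [ 0.5635 -0.0038  0.086 ] loc [-0.1078 -0.0662]
jar [351. 292.] 340 0.067 [ 0.4357 -0.2026  0.066 ] loc [-0.2108 -0.2789]
```

servo_tool --series '[[[0.005,0.06,0,0,0,0.03,0.4],[0.01,0.13,0,0,0,0.065,0.4],[0.018,0.22,0,0,0,0.1,0.4],[0.025,0.31,0,0,0,0.14,0.4],[0.033,0.4,0,0,0,0.18,0.4],[0.04,0.49,0,0,0,0.22,0.4],[0.048,0.58,0,0,0,0.26,0.4],[0.056,0.68,0,0,0,0.3,0.4],[0.063,0.77,0,0,0,0.34,0.4],[0.07,0.85,0,0,0,0.38,0.4],[0.075,0.91,0,0,0,0.42,0.4],[0.08,0.95,0,0,0,0.45,0.4]]]'

```text
time_s: 27.28
tool_pos: [0.563, -0.0543, 0.1516]
tool_rot: [-179.5, -0.1, 91.6]
force: [-0.8, -0.0, -2.1]
grip_width: 0.0577
grasp_force: 30.0
```

```bash
python3 - <<'E'
from h import *
state(); go(*w(-.107,0),.14,83.1)
E
```

```text
t 27.28 pos [ 0.563  -0.0543  0.1516] rot [-1.7952e+02 -1.5000e-01  9.1610e+01] F [-0.8 -0.  -2.1] w 0.0577 q [ 24.5  12.8 -24.6  99.5   5.5  69.4   0.1]
go [0.3861 0.0421 0.0393] [-0.0027 -0.0006  0.0473]
```

servo_tool --series '[[[0.06,0.01,0,0,0,0.02,0.4],[0.14,0.02,0,0,0,0.045,0.4],[0.22,0.03,0,0,0,0.047,0.4],[0.3,0.035,0.02,0,0,0.047,0.4],[0.36,0.04,0.03,0,0,0.047,0.4],[0.386,0.042,0.03,0,0,0.047,0.4],[0.386,0.042,0.03,0,0,0.047,0.4],[0.386,0.042,0.03,0,0,0.047,0.4],[0.386,0.042,0.03,0,0,0.047,0.4]]]'

```text
time_s: 28.03
tool_pos: [0.5736, 0.0565, 0.145]
tool_rot: [-179.7, 0.1, 83.2]
force: [-0.6, -0.6, -1.0]
grip_width: 0.0577
grasp_force: 30.0
```

```bash
python3 - <<'E'
from h import *
state(); go(*w(-.107,0),.041,83.1)
E
```

```text
t 28.03 pos [0.5736 0.0565 0.145 ] rot [-1.7973e+02  7.0000e-02  8.3180e+01] F [-0.6 -0.6 -1. ] w 0.0577 q [ 15.5  14.6 -27.4  98.6   7.1  68.9 -20.6]
go [ 0.0177 -0.0049  0.3466] [-0.0015  0.0004  0.0005]
```

servo_tool --series '[[[0.018,-0.005,0.03,0,0,0,0.4],[0.018,-0.005,0.09,0,0,0,0.4],[0.018,-0.005,0.15,0,0,0,0.4],[0.018,-0.005,0.21,0,0,0,0.4],[0.018,-0.005,0.27,0,0,0,0.4],[0.018,-0.005,0.31,0,0,0,0.4],[0.018,-0.005,0.335,0,0,0,0.4],[0.018,-0.005,0.346,0,0,0,0.4],[0.018,-0.005,0.346,0,0,0,0.4],[0.018,-0.005,0.346,0,0,0,0.4]]]'

```text
time_s: 28.87
tool_pos: [0.5731, 0.0643, 0.0426]
tool_rot: [-179.8, -0.0, 83.3]
force: [0.3, -0.2, -1.9]
grip_width: 0.0574
grasp_force: 30.0
```

servo_tool --series '[[[0,0,0,0,0,0,0.72],[0,0,0,0,0,0,0.78],[0,0,0,0,0,0,0.78],[0,0,0,0,0,0,0.78],[0,0,-0.05,0,0,0,0.78],[0,0,-0.15,0,0,0,0.78],[0,0,-0.25,0,0,0,0.78],[0,0,-0.35,0,0,0,0.78],[0,0,-0.45,0,0,0,0.78],[0,0,-0.55,0,0,0,0.78]]]'

```text
time_s: 29.7
tool_pos: [0.573, 0.0643, 0.2088]
tool_rot: [-179.8, -0.0, 83.3]
force: [0.4, -0.4, 0.0]
grip_width: 0.0678
grasp_force: 0.0
```

```bash
python3 - <<'E'
from h import *
state(); c=cam('top'); jars(c); go(.4360,-.203,.215,83.1); c=cam('wrist'); jars(c)
E
```

```text
t 29.7 pos [0.573  0.0643 0.2088] rot [-1.7983e+02 -1.0000e-02  8.3320e+01] F [ 0.4 -0.4  0. ] w 0.0678 q [ 15.5  11.9 -28.1  94.1   5.7  75.6 -20.1]
jar [351. 292.] 339 0.068 [ 0.4356 -0.2025  0.066 ] loc [-0.2109 -0.2788]
go [-0.9416 -0.361  -0.0021] [ 0.0022 -0.0006  0.0012]
```

servo_tool --series '[[[-0.942,-0.361,0,0,0,0,1],[-0.942,-0.361,0,0,0,0,1],[-0.942,-0.361,0,0,0,0,1],[-0.942,-0.361,0,0,0,0,1],[-0.942,-0.361,0,0,0,0,1],[-0.942,-0.361,0,0,0,0,1],[-0.942,-0.361,0,0,0,0,1],[-0.942,-0.361,0,0,0,0,1],[-0.942,-0.361,0,0,0,0,1],[-0.942,-0.361,0,0,0,0,1],[-0.942,-0.361,0,0,0,0,1],[-0.942,-0.361,0,0,0,0,1]]]'

```text
time_s: 30.8
tool_pos: [0.4336, -0.202, 0.2071]
tool_rot: [-179.8, -0.0, 83.5]
force: [0.7, 0.1, 0.0]
grip_width: 0.0869
grasp_force: 0.0
```

```bash
python3 - <<'E'
from h import *
state(); c=cam('top'); jars(c); go(.4360,-.203,.0195,83.1); c=cam('wrist'); jars(c); save(c,'w4.png')
E
```

```text
t 30.8 pos [ 0.4336 -0.202   0.2071] rot [-1.7979e+02 -4.0000e-02  8.3510e+01] F [0.7 0.1 0. ] w 0.0869 q [ 35.9  -1.3 -13.9 107.3  -0.3  74.2  15.6]
jar [249. 240.] 330 0.087 [0.572  0.0623 0.086 ] loc [-0.1073  0.0004]
jar [274. 242.] 352 0.087 [ 0.5637 -0.0036  0.086 ] loc [-0.1077 -0.066 ]
go [-0.0023  0.011   0.6254] [-0.0012 -0.0002  0.0023]
```

View pics/w4.png

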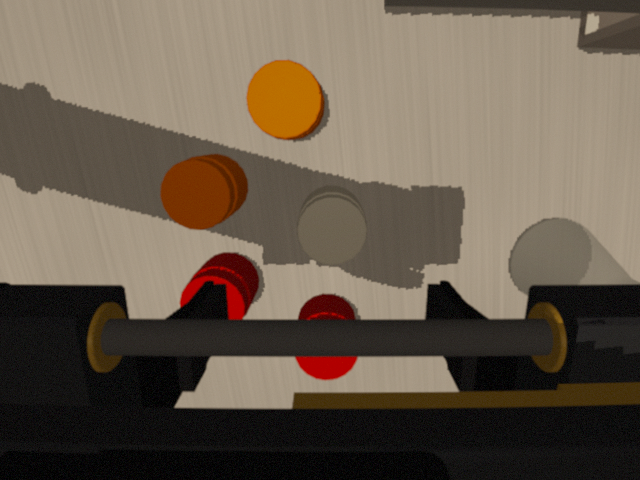

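Both stowed jars stand in the tray row. The third white jar at (331,228) is centred, with orange and red lookalikes outside the fingers' path.

servo_tool --series '[[[-0.002,0.01,0.1,0,0,0,1],[-0.002,0.01,0.2,0,0,0,1],[-0.002,0.01,0.3,0,0,0,1],[-0.002,0.01,0.4,0,0,0,1],[-0.002,0.01,0.48,0,0,0,1],[-0.002,0.01,0.55,0,0,0,1],[-0.002,0.01,0.6,0,0,0,1],[-0.002,0.01,0.625,0,0,0,1],[-0.002,0.01,0.625,0,0,0,1],[-0.002,0.01,0.625,0,0,0,1],[-0.002,0.01,0.625,0,0,0,0.7],[-0.002,0.01,0.625,0,0,0,0.5]]]' --grip_force 20

```text
time_s: 31.9
tool_pos: [0.436, -0.2051, 0.021]
tool_rot: [-179.9, 0.0, 83.3]
force: [-0.3, -0.4, -0.1]
grip_width: 0.0802
grasp_force: 0.0
```

servo_tool --series '[[[0,0,0,0,0,0,0.4],[0,0,0,0,0,0,0.4],[0,0,0,0,0,0,0.4],[0,0,0,0,0,0,0.4],[0,0,0,0,0,0,0.4]]]'

```text
time_s: 32.32
tool_pos: [0.4354, -0.2049, 0.0202]
tool_rot: [-179.9, 0.0, 83.3]
force: [-0.1, 0.3, 1.2]
grip_width: 0.0574
grasp_force: 20.0
```

servo_tool --series '[[[0,0,-0.05,0,0,0,0.4],[0,0,-0.13,0,0,0,0.4],[0,0,-0.23,0,0,0,0.4],[0,0,-0.33,0,0,0,0.4],[0,0,-0.42,0,0,0,0.4],[0,0,-0.47,0,0,0,0.4],[0,0,-0.47,0,0,0,0.4]]]' --grip_force 30

```text
time_s: 32.9
tool_pos: [0.4373, -0.2056, 0.1641]
tool_rot: [179.9, 0.1, 83.3]
force: [0.7, -0.6, -1.9]
grip_width: 0.0576
grasp_force: 30.0
```

```bash
python3 - <<'E'
from h import *
state(); go(*w(-.107,.065),.155,83.1); c=cam('top'); jars(c)
E
```

```text
t 32.9 pos [ 0.4373 -0.2056  0.1641] rot [1.7989e+02 1.2000e-01 8.3310e+01] F [ 0.7 -0.6 -1.9] w 0.0576 q [ 36.    0.8 -14.1 110.3   0.3  68.8  15.1]
go [1.1547 0.3437 0.0287] [0.0006 0.0006 0.0012]
jar [249. 239.] 327 0.087 [0.5721 0.0623 0.086 ] loc [-0.1072  0.0004]
jar [274. 242.] 352 0.087 [ 0.5637 -0.0036  0.086 ] loc [-0.1077 -0.066 ]
```

servo_tool --series '[[[0.06,0.018,0,0,0,0,0.4],[0.14,0.042,0,0,0,0,0.4],[0.23,0.07,0,0,0,0,0.4],[0.33,0.1,0,0,0,0,0.4],[0.43,0.13,0,0,0,0,0.4],[0.53,0.16,0,0,0,0,0.4],[0.63,0.19,0,0,0,0,0.4],[0.73,0.217,0,0,0,0,0.4],[0.83,0.247,0,0,0,0,0.4],[0.9,0.268,0,0,0,0,0.4],[0.95,0.283,0,0,0,0,0.4],[0.97,0.29,0,0,0,0,0.4]]]'

```text
time_s: 33.95
tool_pos: [0.5545, 0.0775, 0.1579]
tool_rot: [-179.5, -0.1, 83.6]
force: [0.8, 0.6, -2.4]
grip_width: 0.0575
grasp_force: 30.0
```

servo_tool --series '[[[0.05,0.015,0.01,0,0,0,0.4],[0.1,0.03,0.02,0,0,0,0.4],[0.15,0.045,0.03,0,0,0,0.4],[0.18,0.054,0.03,0,0,0,0.4],[0.185,0.054,0.03,0,0,0,0.4],[0.185,0.054,0.03,0,0,0,0.4],[0.185,0.054,0.03,0,0,0,0.4],[0.185,0.054,0.03,0,0,0,0.4]]]'

```text
time_s: 34.62
tool_pos: [0.578, 0.1257, 0.1513]
tool_rot: [-179.8, 0.1, 83.2]
force: [0.1, -0.2, -1.4]
grip_width: 0.0571
grasp_force: 30.0
```

```bash
python3 - <<'E'
from h import *
state(); go(*w(-.107,.065),.041,83.1)
E
```

```text
t 34.62 pos [0.578  0.1257 0.1513] rot [-1.7977e+02  5.0000e-02  8.3210e+01] F [ 0.1 -0.2 -1.4] w 0.0571 q [ 10.7  16.5 -30.2  96.    8.7  70.1 -28.2]
go [0.0033 0.0079 0.3677] [-0.0013  0.0003  0.0006]
```

servo_tool --series '[[[0.003,0.007,0.03,0,0,0,0.4],[0.003,0.007,0.09,0,0,0,0.4],[0.003,0.007,0.15,0,0,0,0.4],[0.003,0.007,0.21,0,0,0,0.4],[0.003,0.007,0.27,0,0,0,0.4],[0.003,0.007,0.32,0,0,0,0.4],[0.003,0.007,0.35,0,0,0,0.4],[0.003,0.007,0.366,0,0,0,0.4],[0.003,0.007,0.366,0,0,0,0.4],[0.003,0.007,0.366,0,0,0,0.4]]]'

```text
time_s: 35.45
tool_pos: [0.5805, 0.128, 0.0421]
tool_rot: [-179.8, -0.0, 83.3]
force: [-0.4, -0.2, -2.0]
grip_width: 0.0574
grasp_force: 30.0
```

servo_tool --series '[[[0,0,0,0,0,0,0.72],[0,0,0,0,0,0,0.78],[0,0,0,0,0,0,0.78],[0,0,0,0,0,0,0.78],[0,0,-0.05,0,0,0,0.78],[0,0,-0.15,0,0,0,0.78],[0,0,-0.25,0,0,0,0.78],[0,0,-0.35,0,0,0,0.78],[0,0,-0.45,0,0,0,0.78],[0,0,-0.55,0,0,0,0.78]]]'

```text
time_s: 36.28
tool_pos: [0.5805, 0.1281, 0.2085]
tool_rot: [-179.8, -0.0, 83.3]
force: [0.8, 0.5, -0.5]
grip_width: 0.0674
grasp_force: 0.0
```

```bash
python3 - <<'E'
from h import *
state(); go(*w(-.22,0),.22,173.1); go(*w(-.26,-.06),.22,173.1)
E
```

```text
t 36.28 pos [0.5805 0.1281 0.2085] rot [-1.7983e+02 -2.0000e-02  8.3330e+01] F [ 0.8  0.5 -0.5] w 0.0674 q [ 11.   14.5 -30.6  91.5   7.5  76.2 -27.3]
go [-0.221  -0.3782 -0.0371] [-0.0007 -0.0008 -0.4987]
go [-0.4205 -0.5124 -0.0368] [-0.0007 -0.0008 -0.4987]
```

servo_tool --series '[[[-0.22,-0.378,0,0,0,-0.04,0.5],[-0.22,-0.378,0,0,0,-0.499,0.5],[-0.22,-0.378,0,0,0,-0.499,0.5],[-0.22,-0.378,0,0,0,-0.499,0.5],[-0.22,-0.378,0,0,0,-0.499,0.5],[-0.22,-0.378,0,0,0,-0.499,0.5],[-0.22,-0.378,0,0,0,-0.499,0.5],[-0.22,-0.378,0,0,0,-0.499,0.5],[-0.22,-0.378,0,0,0,-0.499,0.5],[-0.22,-0.378,0,0,0,-0.499,0.5],[-0.22,-0.378,0,0,0,-0.499,0.5],[-0.22,-0.378,0,0,0,-0.499,0.5]]]'

```text
time_s: 37.28
tool_pos: [0.4603, 0.0758, 0.2074]
tool_rot: [-180.0, -0.2, 169.4]
force: [0.1, -0.4, -0.6]
grip_width: 0.0436
grasp_force: 0.0
```

servo_tool --series '[[[0,0,0,0,0,-0.03,0.5],[0,0,0,0,0,-0.03,0.5],[0,0,0,0,0,-0.03,0.5]]]'

```text
time_s: 37.53
tool_pos: [0.4603, 0.0758, 0.2073]
tool_rot: [180.0, -0.2, 174.3]
force: [-0.9, 0.3, -1.0]
grip_width: 0.0437
grasp_force: 0.0
```

```bash
python3 - <<'E'
from h import *
state(); c=cam('top'); jars(c); save(c,'top5.png'); go(*w(-.2195,0),.066,172.9)
c=cam('wrist'); P=cloud(c); L=P[:,:,:2]-O; X=L@u; Y=L@v
m=(P[:,:,2]>.085)&(P[:,:,2]<.107)&(X<-.19)&(X>-.26)&(abs(Y)<.05); print(m.sum(), np.median(P[m],0), np.median(X[m]),np.median(Y[m]))
E
```

```text
t 37.53 pos [0.4603 0.0758 0.2073] rot [179.99  -0.18 174.29] F [-0.9  0.3 -1. ] w 0.0437 q [ 18.1  -2.6 -29.6 108.2  -1.4  74.2  73.3]
jar [224. 236.] 300 0.087 [0.5827 0.1269 0.086 ] loc [-0.1045  0.0659]
jar [249. 239.] 333 0.087 [0.5734 0.062  0.086 ] loc [-0.1059  0.0003]
jar [274. 242.] 347 0.087 [ 0.5651 -0.0047  0.086 ] loc [-0.1061 -0.0669]
go [-0.0026 -0.0012  0.4708] [ 0.0001 -0.0011  0.0077]
333 [0.45970457 0.07311568 0.09670857] -0.22009720977237712 -0.002321370674177758
```

View pics/top5.png

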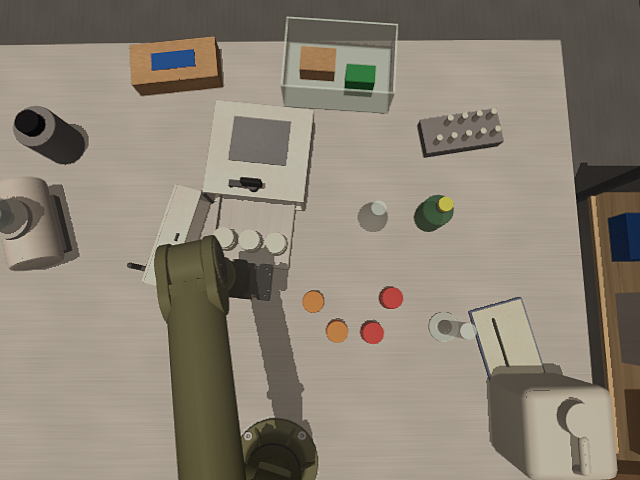

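All three jars stand in the tray at (224,236), (249,239) and (274,242), and no white jar is left on the bench. Now I'll grip the tray handle.

servo_tool --series '[[[-0.001,-0.006,0.1,0,0,0.008,0.5],[-0.001,-0.006,0.2,0,0,0.008,0.5],[-0.001,-0.006,0.3,0,0,0.008,0.5],[-0.001,-0.006,0.38,0,0,0.008,0.5],[-0.001,-0.006,0.44,0,0,0.008,0.5],[-0.001,-0.006,0.47,0,0,0.008,0.5],[-0.001,-0.006,0.47,0,0,0.008,0.5],[-0.001,-0.006,0.47,0,0,0.008,0.3],[-0.001,-0.006,0.47,0,0,0.008,0],[-0.001,-0.006,0.47,0,0,0.008,0],[-0.001,-0.006,0.47,0,0,0.008,0],[-0.001,-0.006,0.47,0,0,0.008,0]]]' --grip_force 30

```text
time_s: 38.63
tool_pos: [0.4605, 0.0739, 0.0669]
tool_rot: [180.0, -0.1, 173.0]
force: [-1.1, 0.0, 0.9]
grip_width: 0.0179
grasp_force: 0.0
```

servo_tool --series '[[[0,0,0,0,0,0,0],[0,0,0,0,0,0,0],[0,0,0,0,0,0,0],[0,0,0,0,0,0,0]]]'

```text
time_s: 38.97
tool_pos: [0.4605, 0.0748, 0.0667]
tool_rot: [179.9, -0.1, 173.0]
force: [0.3, 3.8, 4.6]
grip_width: 0.0132
grasp_force: 30.0
```

```bash
python3 - <<'E'
from h import *
state(); o=get_obs(); print(loc(o['tool_pos'])); go(*w(-.045,-.0005),o['tool_pos'][2],172.9)
E
```

```text
t 38.97 pos [0.4605 0.0748 0.0667] rot [ 1.7992e+02 -1.4000e-01  1.7302e+02] F [0.3 3.8 4.6] w 0.0132 q [ 16.9   6.2 -30.4 117.6   3.6  57.2  67.7]
[-0.21951464 -0.00056391]
go [-0.5817  0.001  -0.0015] [ 0.0004 -0.0008  0.0007]
```

servo_tool --series '[[[-0.01,0,0,0,0,0,0],[-0.03,0,0,0,0,0,0],[-0.055,0,0,0,0,0,0],[-0.085,0,0,0,0,0,0],[-0.115,0,0,0,0,0,0],[-0.145,0,0,0,0,0,0],[-0.175,0,0,0,0,0,0],[-0.205,0,0,0,0,0,0],[-0.235,0,0,0,0,0,0],[-0.265,0,0,0,0,0,0],[-0.295,0,0,0,0,0,0],[-0.325,0,0,0,0,0,0]]]'

```text
time_s: 39.97
tool_pos: [0.5575, 0.0635, 0.0667]
tool_rot: [179.9, -0.2, 173.1]
force: [-2.0, 3.4, 8.2]
grip_width: 0.0129
grasp_force: 30.0
```

servo_tool --series '[[[-0.03,0,0,0,0,0,0],[-0.06,0,0,0,0,0,0],[-0.09,0,0,0,0,0,0],[-0.12,0,0,0,0,0,0],[-0.15,0,0,0,0,0,0],[-0.175,0,0,0,0,0,0],[-0.2,0,0,0,0,0,0],[-0.22,0,0,0,0,0,0],[-0.235,0,0,0,0,0,0],[-0.247,0,0,0,0,0,0],[-0.256,0,0,0,0,0,0],[-0.26,0,0,0,0,0,0]]]'

```text
time_s: 40.97
tool_pos: [0.6333, 0.0546, 0.0667]
tool_rot: [179.9, -0.3, 173.1]
force: [-6.6, 3.8, 13.5]
grip_width: 0.0129
grasp_force: 30.0
```

servo_tool --series '[[[-0.002,0,0,0,0,0,0],[-0.004,0,0,0,0,0,0],[-0.006,0,0,0,0,0,0],[-0.006,0,0,0,0,0,0]]]'

```text
time_s: 41.3
tool_pos: [0.6333, 0.0546, 0.0667]
tool_rot: [180.0, -0.5, 173.1]
force: [-9.8, 4.8, 13.3]
grip_width: 0.0131
grasp_force: 30.0
```

```bash
python3 - <<'E'
from h import *
state(); o=get_obs(); print(loc(o['tool_pos']))
E
```

```text
t 41.3 pos [0.6333 0.0546 0.0667] rot [179.96  -0.52 173.1 ] F [-9.8  4.8 13.3] w 0.0131 q [ 13.6  26.  -26.4  93.9  12.4  63.5  67. ]
[-0.04553635  0.00014938]
```

servo_tool --series '[[[-0.004,0,0,0,0,0,0],[-0.008,0,0,0,0,0,0],[-0.012,0,0,0,0,0,0],[-0.012,0,0,0,0,0,0]]]'

```text
time_s: 41.63
tool_pos: [0.6333, 0.0546, 0.0666]
tool_rot: [-180.0, -1.0, 173.1]
force: [-20.0, 4.2, 21.1]
grip_width: 0.0136
grasp_force: 30.0
```

servo_tool --series '[[[0,0,0,0,0,0,0.2],[0,0,0,0,0,0,0.5],[0,0,0,0,0,0,0.5],[0,0,0,0,0,0,0.5],[0.01,0,-0.05,0,0,0,0.5],[0.01,0,-0.15,0,0,0,0.5],[0.01,0,-0.25,0,0,0,0.5],[0.01,0,-0.35,0,0,0,0.5],[0.01,0,-0.45,0,0,0,0.5],[0.01,0,-0.55,0,0,0,0.5]]]'

```text
time_s: 42.47
tool_pos: [0.6369, 0.0517, 0.2329]
tool_rot: [-180.0, -0.2, 173.0]
force: [-0.5, 0.5, 0.4]
grip_width: 0.0437
grasp_force: 0.0
```

```bash
python3 - <<'E'
from h import *
state(); go(.5080,.3528,.235,72.7)
E
```

```text
t 42.47 pos [0.6369 0.0517 0.2329] rot [-1.8000e+02 -1.7000e-01  1.7297e+02] F [-0.5  0.5  0.4] w 0.0437 q [ 14.7  19.1 -27.7  83.    8.8  80.2  69.7]
go [ 0.5491  0.9436 -0.0053] [-0.0008 -0.0007  0.5571]
```

servo_tool --series '[[[0.55,0.944,0,0,0,0.557,0.5],[0.55,0.944,0,0,0,0.557,0.5],[0.55,0.944,0,0,0,0.557,0.5],[0.55,0.944,0,0,0,0.557,0.5],[0.55,0.944,0,0,0,0.557,0.5],[0.55,0.944,0,0,0,0.557,0.5],[0.55,0.944,0,0,0,0.557,0.5],[0.55,0.944,0,0,0,0.557,0.5],[0.55,0.944,0,0,0,0.557,0.5],[0.55,0.944,0,0,0,0.557,0.5],[0.55,0.944,0,0,0,0.557,0.5],[0.55,0.944,0,0,0,0.557,0.5]]]'

```text
time_s: 43.47
tool_pos: [0.5076, 0.3535, 0.232]
tool_rot: [-179.8, -0.0, 89.3]
force: [0.1, 0.3, 0.0]
grip_width: 0.0438
grasp_force: 0.0
```

servo_tool --series '[[[0,0,0,0,0,0.09,0.5],[0,0,0,0,0,0.09,0.5],[0,0,0,0,0,0.09,0.5],[0,0,0,0,0,0.09,0.5]]]'

```text
time_s: 43.8
tool_pos: [0.508, 0.3531, 0.232]
tool_rot: [-179.8, 0.0, 73.3]
force: [-0.3, -0.2, -0.3]
grip_width: 0.0436
grasp_force: 0.0
```

```bash
python3 - <<'E'
from h import *
state()
c=cam('wrist'); save(c,'w5.png'); P=cloud(c)
m=(P[:,:,2]>.10)&(P[:,:,2]<.135)&(np.hypot(P[:,:,0]-.508,P[:,:,1]-.353)<.03); q=np.median(P[m],0); print(m.sum(),q)
go(.508,.3528,.081,72.7)
c=cam('top'); save(c,'top6.png'); P=cloud(c); L=P[:,:,:2]-O; X=L@u; Y=L@v
m=(P[:,:,2]>.075)&(P[:,:,2]<.107)&(X<-.02)&(X>-.3)&(Y<.1)&(Y>-.12); print(m.sum(), X[m].min() if m.any() else 0)
E
```

```text
t 43.8 pos [0.508  0.3531 0.232 ] rot [-1.7983e+02  1.0000e-02  7.3300e+01] F [-0.3 -0.2 -0.3] w 0.0436 q [-17.   16.1 -24.7  86.3   6.6  79.2 -58.8]
373 [0.5086718  0.35631326 0.11924966]
go [-0.0009  0.0021  0.5029] [-0.001   0.0001  0.004 ]
29 -0.052548951045701855
```

View pics/w5.png

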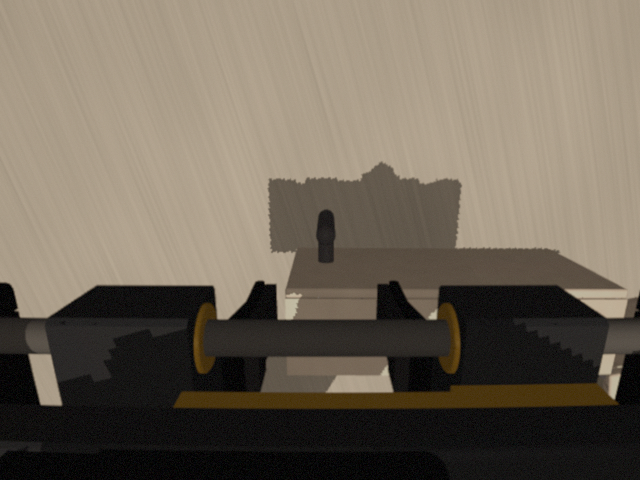

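The door handle top at (326,218) is centred between the fingers. Next I'll descend and grip.

servo_tool --series '[[[0,0.002,0.08,0,0,0.004,0.5],[0,0.002,0.18,0,0,0.004,0.5],[0,0.002,0.28,0,0,0.004,0.5],[0,0.002,0.38,0,0,0.004,0.5],[0,0.002,0.45,0,0,0.004,0.5],[0,0.002,0.49,0,0,0.004,0.5],[0,0.002,0.503,0,0,0.004,0.5],[0,0.002,0.503,0,0,0.004,0.3],[0,0.002,0.503,0,0,0.004,0],[0,0.002,0.503,0,0,0.004,0],[0,0.002,0.503,0,0,0.004,0],[0,0.002,0.503,0,0,0.004,0]]]' --grip_force 20

```text
time_s: 44.9
tool_pos: [0.5085, 0.3537, 0.0814]
tool_rot: [-179.9, -0.1, 72.6]
force: [0.5, -0.3, 0.7]
grip_width: 0.0178
grasp_force: 0.0
```

servo_tool --series '[[[0,0,0,0,0,0,0],[0,0,0,0,0,0,0],[0,0,0,0,0,0,0],[0,0,0,0,0,0,0]]]'

```text
time_s: 45.23
tool_pos: [0.5076, 0.3546, 0.0812]
tool_rot: [-179.8, -0.1, 72.7]
force: [-2.8, 2.6, 6.3]
grip_width: 0.0134
grasp_force: 20.0
```

```bash
python3 - <<'E'
from h import *
state(); o=get_obs(); H=w(0,.13)
A=R.from_euler('xyz',o['tool_rot'],degrees=True); p0=np.array(o['tool_pos']); d=p0[:2]-H
a0=np.degrees(np.arctan2(*d[::-1]))%360; print('r',np.linalg.norm(d),'angle to shut',a0,(236.6-a0)) # shut dir -123.39
for a in list(range(0,53,4)):
    r=R.from_euler('z',a,degrees=True); t=r.apply([*d,0]); t[:2]+=H; t[2]=p0[2]
    print(a,(A.inv().apply(t-p0)/.3).round(3).tolist()[:2],round(-a/180,3))
E
```

```text
t 45.23 pos [0.5076 0.3546 0.0812] rot [-1.7979e+02 -8.0000e-02  7.2690e+01] F [-2.8  2.6  6.3] w 0.0134 q [-18.   22.5 -23.7  96.3   9.7  63.4 -61.7]
r 0.2568049145885009 angle to shut 136.5815062014578 100.01849379854218
0 [0.0, 0.0] 0.0
4 [-0.055, -0.024] -0.022
8 [-0.111, -0.045] -0.044
12 [-0.168, -0.062] -0.067
16 [-0.226, -0.074] -0.089
20 [-0.286, -0.082] -0.111
24 [-0.345, -0.087] -0.133
28 [-0.405, -0.087] -0.156
32 [-0.465, -0.083] -0.178
36 [-0.524, -0.075] -0.2
40 [-0.582, -0.062] -0.222
44 [-0.64, -0.046] -0.244
48 [-0.696, -0.026] -0.267
52 [-0.751, -0.001] -0.289
```

servo_tool --series '[[[-0.055,-0.024,0,0,0,-0.022,0],[-0.111,-0.045,0,0,0,-0.044,0],[-0.168,-0.062,0,0,0,-0.067,0],[-0.226,-0.074,0,0,0,-0.089,0],[-0.286,-0.082,0,0,0,-0.111,0],[-0.345,-0.087,0,0,0,-0.133,0],[-0.405,-0.087,0,0,0,-0.156,0],[-0.465,-0.083,0,0,0,-0.178,0],[-0.524,-0.075,0,0,0,-0.2,0],[-0.582,-0.062,0,0,0,-0.222,0],[-0.64,-0.046,0,0,0,-0.244,0],[-0.696,-0.026,0,0,0,-0.267,0]]]'

```text
time_s: 46.23
tool_pos: [0.4385, 0.1556, 0.0812]
tool_rot: [-179.9, -0.1, 120.9]
force: [0.1, 1.0, 3.7]
grip_width: 0.0133
grasp_force: 20.0
```

servo_tool --series '[[[-0.055,-0.024,0,0,0,-0.022,0],[-0.111,-0.045,0,0,0,-0.044,0],[-0.168,-0.062,0,0,0,-0.067,0],[-0.226,-0.074,0,0,0,-0.089,0],[-0.286,-0.082,0,0,0,-0.111,0],[-0.345,-0.087,0,0,0,-0.133,0],[-0.405,-0.087,0,0,0,-0.156,0],[-0.465,-0.083,0,0,0,-0.178,0],[-0.524,-0.075,0,0,0,-0.2,0],[-0.582,-0.062,0,0,0,-0.222,0],[-0.64,-0.046,0,0,0,-0.244,0],[-0.67,-0.036,0,0,0,-0.256,0]]]'

```text
time_s: 47.23
tool_pos: [0.535, -0.0228, 0.0811]
tool_rot: [179.9, 0.1, 166.9]
force: [2.0, 4.1, 5.7]
grip_width: 0.0133
grasp_force: 20.0
```

```bash
python3 - <<'E'
from h import *
state(); o=get_obs(); H=w(0,.13); d=np.array(o['tool_pos'])[:2]-H; print(236.6-np.degrees(np.arctan2(*d[::-1]))%360); go(.5526,-.0366,.081,172.7)
E
```

```text
t 47.23 pos [ 0.535  -0.0228  0.0811] rot [1.799e+02 1.000e-01 1.669e+02] F [2.  4.1 5.7] w 0.0133 q [ 15.9  12.1 -18.  108.5   4.2  59.9  73.1]
4.984212173862744
go [-0.0676 -0.0314  0.0005] [ 0.0005  0.0006 -0.0322]
```

servo_tool --series '[[[-0.018,-0.008,0,0,0,-0.008,0],[-0.036,-0.016,0,0,0,-0.016,0],[-0.052,-0.023,0,0,0,-0.024,0],[-0.063,-0.028,0,0,0,-0.03,0],[-0.071,-0.032,0,0,0,-0.032,0],[-0.075,-0.034,0,0,0,-0.032,0],[-0.075,-0.034,0,0,0,-0.032,0],[-0.075,-0.034,0,0,0,-0.032,0]]]'

```text
time_s: 47.9
tool_pos: [0.5534, -0.0361, 0.0812]
tool_rot: [179.9, 0.1, 172.6]
force: [3.2, 4.4, 5.3]
grip_width: 0.0137
grasp_force: 20.0
```

servo_tool --series '[[[-0.004,-0.002,0,0,0,0,0],[-0.008,-0.003,0,0,0,0,0],[-0.012,-0.004,0,0,0,0,0],[-0.012,-0.004,0,0,0,0,0]]]'

```text
time_s: 48.23
tool_pos: [0.5547, -0.037, 0.0811]
tool_rot: [179.9, -0.2, 172.6]
force: [-2.9, 6.2, 10.7]
grip_width: 0.0136
grasp_force: 20.0
```

servo_tool --series '[[[-0.004,-0.002,0,0,0,0,0],[-0.008,-0.003,0,0,0,0,0],[-0.008,-0.003,0,0,0,0,0],[-0.008,-0.003,0,0,0,0,0]]]'

```text
time_s: 48.57
tool_pos: [0.5547, -0.037, 0.081]
tool_rot: [179.9, -0.5, 172.7]
force: [-8.6, 7.0, 14.4]
grip_width: 0.0136
grasp_force: 20.0
```

servo_tool --series '[[[0,0,0,0,0,0,0.3],[0,0,0,0,0,0,0.5],[0,0,0,0,0,0,0.5],[0,0,0,0,0,0,0.5],[0.01,0,-0.05,0,0,0,0.5],[0.01,0,-0.15,0,0,0,0.5],[0.01,0,-0.25,0,0,0,0.5],[0.01,0,-0.35,0,0,0,0.5],[0.01,0,-0.45,0,0,0,0.5],[0.01,0,-0.55,0,0,0,0.5],[0.01,0,-0.6,0,0,0,0.5]]]'

```text
time_s: 49.48
tool_pos: [0.5556, -0.0407, 0.2634]
tool_rot: [-180.0, 0.1, 172.5]
force: [0.6, 0.1, 0.0]
grip_width: 0.0434
grasp_force: 0.0
```

```bash
python3 - <<'E'
from h import *
state(); go(.7047,.0465,.262,81.5); c=cam('wrist'); P=cloud(c); L=P[:,:,:2]-O; X=L@u; Y=L@v
m=(P[:,:,2]>.105)&(P[:,:,2]<.135)&(X<-.085)&(X>-.16)&(Y<0)&(Y>-.2); print(m.sum(), np.median(P[m],0))
E
```

```text
t 49.48 pos [ 0.5556 -0.0407  0.2634] rot [-1.7997e+02  5.0000e-02  1.7247e+02] F [0.6 0.1 0. ] w 0.0434 q [ 17.9   6.9 -18.   92.6   2.2  80.8  82.2]
go [-0.4546  0.3533  0.0051] [1.000e-04 4.000e-04 5.054e-01]
279 [ 0.55137044 -0.03830277  0.11947597]
```

Door firmly at its stop. Now over to the latch knob.

servo_tool --series '[[[-0.455,0.353,0,0,0,0.505,0.5],[-0.455,0.353,0,0,0,0.505,0.5],[-0.455,0.353,0,0,0,0.505,0.5],[-0.455,0.353,0,0,0,0.505,0.5],[-0.455,0.353,0,0,0,0.505,0.5],[-0.455,0.353,0,0,0,0.505,0.5],[-0.455,0.353,0,0,0,0.505,0.5],[-0.455,0.353,0,0,0,0.505,0.5],[-0.455,0.353,0,0,0,0.505,0.5],[-0.455,0.353,0,0,0,0.505,0.5],[-0.455,0.353,0,0,0,0.505,0.5],[-0.455,0.353,0,0,0,0.505,0.5]]]'

```text
time_s: 50.53
tool_pos: [0.7032, 0.0465, 0.2575]
tool_rot: [-179.7, 0.1, 86.2]
force: [0.2, 0.0, -0.4]
grip_width: 0.0437
grasp_force: 0.0
```

servo_tool --series '[[[0,0,0,0,0,0.03,0.5],[0,0,0,0,0,0.03,0.5],[0,0,0,0,0,0.03,0.5]]]'

```text
time_s: 50.78
tool_pos: [0.7032, 0.0469, 0.258]
tool_rot: [-179.7, 0.1, 81.3]
force: [-0.3, -0.2, -0.2]
grip_width: 0.0431
grasp_force: 0.0
```

```bash
python3 - <<'E'
from h import *
state(); go(.7047,.0465,.153,81.6)
c=cam('wrist'); P=cloud(c)
m=(P[:,:,2]>.17)&(P[:,:,2]<.19)&(np.hypot(P[:,:,0]-.7047,P[:,:,1]-.0465)<.04); print(m.sum(),cv2.minAreaRect(P[m][:,:2].astype(np.float32)) if m.sum()>4 else '')
E
```

```text
t 50.78 pos [0.7032 0.0469 0.258 ] rot [-1.7971e+02  6.0000e-02  8.1320e+01] F [-0.3 -0.2 -0.2] w 0.0431 q [ -0.8  25.   -7.6  70.4   3.2  85.1 -16.6]
go [-1.0e-04  6.8e-03  3.5e-01] [-0.0016  0.0003 -0.0015]
1835 ((0.7051664590835571, 0.0449337363243103), (0.05215318500995636, 0.014021551236510277), 83.3885726928711)
```

servo_tool --series '[[[-0.003,0.005,0.08,0,0,-0.005,0.5],[-0.003,0.005,0.16,0,0,-0.005,0.5],[-0.003,0.005,0.24,0,0,-0.005,0.5],[-0.003,0.005,0.3,0,0,-0.005,0.5],[-0.003,0.005,0.335,0,0,-0.005,0.5],[-0.003,0.005,0.348,0,0,-0.005,0.5],[-0.003,0.005,0.348,0,0,-0.005,0.5],[-0.003,0.005,0.348,0,0,-0.005,0.3],[-0.003,0.005,0.348,0,0,-0.005,0],[-0.003,0.005,0.348,0,0,-0.005,0],[-0.003,0.005,0.348,0,0,-0.005,0],[-0.003,0.005,0.348,0,0,-0.005,0]]]' --grip_force 25

```text
time_s: 51.83
tool_pos: [0.7048, 0.0466, 0.1556]
tool_rot: [-179.9, -0.0, 82.1]
force: [-0.1, 0.1, -0.3]
grip_width: 0.0181
grasp_force: 0.0
```

servo_tool --series '[[[0,0,0,0,0,0,0],[0,0,0,0,0,0,0],[0,0,0,0,0,0,0],[0,0,0,0,0,0,0]]]'

```text
time_s: 52.17
tool_pos: [0.7048, 0.0465, 0.1554]
tool_rot: [-179.8, -0.0, 82.1]
force: [-0.5, 0.1, 2.5]
grip_width: 0.0138
grasp_force: 25.0
```

servo_tool --series '[[[0,0,0,0,0,-0.03,0],[0,0,0,0,0,-0.06,0],[0,0,0,0,0,-0.095,0],[0,0,0,0,0,-0.13,0],[0,0,0,0,0,-0.165,0],[0,0,0,0,0,-0.2,0],[0,0,0,0,0,-0.235,0],[0,0,0,0,0,-0.27,0],[0,0,0,0,0,-0.305,0],[0,0,0,0,0,-0.34,0],[0,0,0,0,0,-0.37,0],[0,0,0,0,0,-0.4,0]]]'

```text
time_s: 53.17
tool_pos: [0.7045, 0.0464, 0.1554]
tool_rot: [-179.9, -0.2, 154.3]
force: [-0.8, -0.4, 2.8]
grip_width: 0.0139
grasp_force: 25.0
```

servo_tool --series '[[[0,0,0,0,0,-0.03,0],[0,0,0,0,0,-0.06,0],[0,0,0,0,0,-0.085,0],[0,0,0,0,0,-0.1,0],[0,0,0,0,0,-0.107,0],[0,0,0,0,0,-0.107,0],[0,0,0,0,0,-0.107,0]]]'

```text
time_s: 53.75
tool_pos: [0.7045, 0.0463, 0.1553]
tool_rot: [180.0, -0.2, 173.3]
force: [-1.4, -0.6, 5.2]
grip_width: 0.0141
grasp_force: 25.0
```

```bash
python3 - <<'E'
from h import *
state(); print(get_obs()['wrist_torque'])
E
```

```text
t 53.75 pos [0.7045 0.0463 0.1553] rot [180.    -0.2  173.26] F [-1.4 -0.6  5.2] w 0.0141 q [ 10.4  29.1 -23.3  78.1  11.4  75.3  70.1]
[-0.10035606  0.14610436 -0.08272985]
```

Release, lift, back away and check.

servo_tool --series '[[[0,0,0,0,0,0,0.3],[0,0,0,0,0,0,0.5],[0,0,0,0,0,0,0.5],[0,0,0,0,0,0,0.5],[0,0,-0.05,0,0,0,0.5],[0,0,-0.15,0,0,0,0.5],[0,0,-0.25,0,0,0,0.5],[0,0,-0.35,0,0,0,0.5],[0,0,-0.45,0,0,0,0.5]]]'

```text
time_s: 54.5
tool_pos: [0.7047, 0.0465, 0.2908]
tool_rot: [180.0, -0.2, 173.4]
force: [-0.2, -0.0, -0.4]
grip_width: 0.0431
grasp_force: 0.0
```

servo_tool --series '[[[-0.06,-0.45,-0.05,0,0,0,0.5],[-0.06,-0.45,-0.05,0,0,0,0.5],[-0.06,-0.45,-0.05,0,0,0,0.5],[-0.06,-0.45,-0.05,0,0,0,0.5],[-0.06,-0.45,-0.05,0,0,0,0.5],[-0.06,-0.45,-0.05,0,0,0,0.5],[-0.06,-0.45,-0.05,0,0,0,0.5]]]'

```text
time_s: 55.08
tool_pos: [0.7072, -0.0879, 0.3043]
tool_rot: [179.9, -0.3, 173.5]
force: [0.3, -0.0, -0.9]
grip_width: 0.0434
grasp_force: 0.0
```

```bash
python3 - <<'E'
from h import *
state(); c=cam('top'); f=c['frame'][150:350,180:450]; cv2.imwrite('pics/end.png',cv2.resize(f,None,fx=2.9,fy=2.9,interpolation=2)[:,:,::-1])
jars(c); P=cloud(c)
for n in ['top','wrist']:
    c=cam(n); P=cloud(c); m=(P[:,:,2]>.17)&(P[:,:,2]<.192)&(np.hypot(P[:,:,0]-.7047,P[:,:,1]-.0465)<.04); print(n,m.sum(),cv2.minAreaRect(P[m][:,:2].astype(np.float32)) if m.sum()>9 else '')
    L=P[:,:,:2]-O; X=L@u; Y=L@v; m=(P[:,:,2]>.107)&(P[:,:,2]<.135)&(X<-.085)&(X>-.16)&(Y<0)&(Y>-.2); print(m.sum(),np.median(P[m],0) if m.any() else '')
E
```

```text
t 55.08 pos [ 0.7072 -0.0879  0.3043] rot [179.9   -0.26 173.46] F [ 0.3 -0.  -0.9] w 0.0434 q [ 18.7  26.9 -21.5  63.8   9.4  91.2  82.9]
top 141 ((0.703424334526062, 0.0448869913816452), (0.01409546285867691, 0.05206950008869171), 82.84463500976562)
0 
wrist 1687 ((0.7048376798629761, 0.04389290139079094), (0.014646886847913265, 0.051749009639024734), 84.40502166748047)
300 [ 0.55522747 -0.03949835  0.11953659]
```

View pics/end.png

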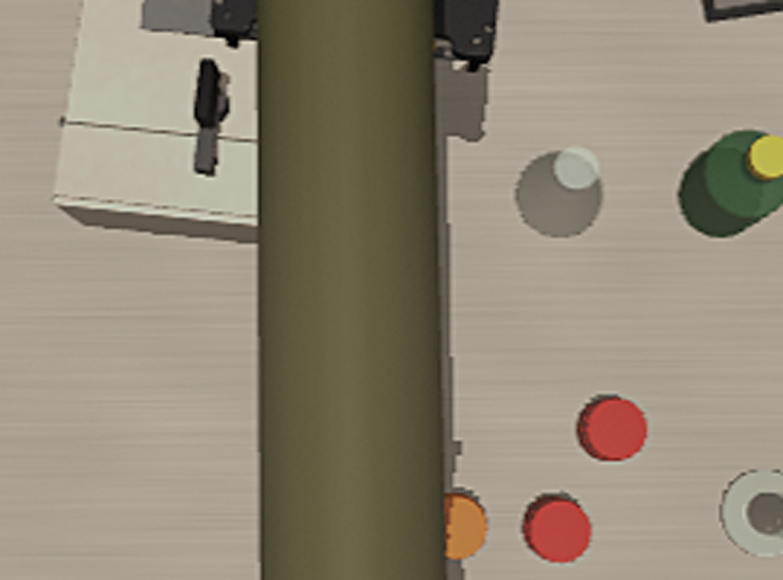

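The end view shows the door shut flush, the latch arm at (205,150) in the crop pointing straight over the door, and the bystanders where they stood. I'm handing it in.

```bash
python3 -c "
from cell import env; print(env.sign_off())"
```

```text
the job is handed in; nothing more can be done
None
```

All three white jars are stowed upright in the tray, which is pushed home with the door shut and the latch locked over it; the flask, cylinder and bottle were not moved, and the job is handed in at about 55 s, with no verdict returned.

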